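Sort the watchmaker's bench

TASK

Sort the watch parts scattered on the bench: lay both steel watch cases flat on the felt of the blue-lined tray, stand both brass movement holders upright on the felt of the green-lined tray, and stand the black loupe, lens up, on the floor of the white dish. Keep every part the same way up as it is now, set it down gently without dropping it, with nothing resting on a rim or on another part, and leave the amber jar and the purple cushion where they are.

Things in the scene. Friction and masses are not known exactly. Their poses are not given: they have to be found in the camera images.
- case_1: empty steel watch case without strap: a bright steel ring, outer diameter 40 mm, hole 30 mm, 14 mm high, lying flat, with four small lugs (two at each end, 4 mm wide, 8 mm high, 21 mm apart centre to centre) that reach to 26 mm from the centre along its +x and -x. Origin: centre of its underside, z up. Pinch it across its y axis (40 mm), where nothing protrudes. Mass about 50 g. The first of two alike. Its place is shuffled among the others and its yaw varies.
- case_2: empty steel watch case without strap: a bright steel ring, outer diameter 40 mm, hole 30 mm, 14 mm high, lying flat, with four small lugs (two at each end, 4 mm wide, 8 mm high, 21 mm apart centre to centre) that reach to 26 mm from the centre along its +x and -x. Origin: centre of its underside, z up. Pinch it across its y axis (40 mm), where nothing protrudes. Mass about 50 g. The second of two alike. Its place is shuffled among the others and its yaw varies.
- holder_1: brass watch movement holder: a brass cup, outer diameter 36 mm, 22 mm high, inner diameter 26 mm, open at the top, standing upright, with one clamping screw with a round brass knob that sticks out along its +x to 29 mm from the centre, its axis 11 mm up. Origin: centre of its underside, z up. Pinch it across its y axis (36 mm). Mass about 80 g. The first of two alike. Its place is shuffled among the others and its yaw varies.
- holder_2: brass watch movement holder: a brass cup, outer diameter 36 mm, 22 mm high, inner diameter 26 mm, open at the top, standing upright, with one clamping screw with a round brass knob that sticks out along its +x to 29 mm from the centre, its axis 11 mm up. Origin: centre of its underside, z up. Pinch it across its y axis (36 mm). Mass about 80 g. The second of two alike. Its place is shuffled among the others and its yaw varies.
- loupe: black eye loupe standing on its wide end: a round black plastic cylinder of diameter 34 mm up to 22 mm, tapering above to 26 mm at its top, 30 mm up, with a pale round lens on top. Origin: centre of its underside, z up. Mass about 40 g. Its place is shuffled among the others.
- blue_tray: shallow fixed black plastic tray lined with dark blue felt, 110 mm (its x) by 160 mm (its y) outside, walls 5 mm thick, rim 13 mm above the bench; the felt's top face, 100 by 150 mm inside the walls, is 6 mm above the bench. Origin: centre of its underside, on the bench; z up. Home of the two steel watch cases.
- green_tray: shallow fixed black plastic tray lined with green felt, 110 mm (its x) by 160 mm (its y) outside, walls 5 mm thick, rim 13 mm above the bench; the felt's top face, 100 by 150 mm inside the walls, is 6 mm above the bench. Origin: centre of its underside, on the bench; z up. Home of the two brass movement holders.
- dish: shallow fixed round white ceramic dish, 112 mm outside diameter, 104 mm inside, rim 13 mm above the bench, flat inner floor 6 mm above the bench. Origin: centre of its underside, on the bench; z up. Home of the loupe.
- jar: bystander, to be left alone: small amber glass jar with an orange lid, diameter 39 mm, 38 mm high, loose, standing among the parts. Origin: centre of its underside.
- cushion: bystander, to be left alone: round purple casing cushion, diameter 48 mm, 16 mm high, loose, lying among the parts. The seven loose pieces stand at least 80 mm apart, centre to centre, so there is room for fingers opened a little wider than the piece, but not much more. Origin: centre of its underside.
Mind the look-alikes: they are no part of the job. What is shaped like the case_1 but red is not meant.

How it is judged:
At the end, for the whole second after the job is handed in: Cases on the blue felt, holders on the green felt, inside the walls, loupe within 45 mm of the dish centre: undersides 2 to 9 mm above the bench (floors are at 6 mm), upright within 0.1 rad, at rest; jar and cushion upright within 0.15 rad and within 15 mm of their start (x of case_1 in the frame of blue_tray between -0.05 and 0.05 m and y of case_1 in the frame of blue_tray between -0.075 and 0.075 m and z of case_1 in the frame of blue_tray between 0.002 and 0.009 m and angle between each of case_1, case_2, holder_1, holder_2, loupe's own z axis and vertical below 0.1 rad and linear speed of each of case_1, case_2, holder_1, holder_2, loupe below 0.02 m/s and angular speed of each of case_1, case_2, holder_1, holder_2, loupe below 0.3 rad/s and x of case_2 in the frame of blue_tray between -0.05 and 0.05 m and y of case_2 in the frame of blue_tray between -0.075 and 0.075 m and z of case_2 in the frame of blue_tray between 0.002 and 0.009 m and x of holder_1 in the frame of green_tray between -0.05 and 0.05 m and y of holder_1 in the frame of green_tray between -0.075 and 0.075 m and z of holder_1 in the frame of green_tray between 0.002 and 0.009 m and x of holder_2 in the frame of green_tray between -0.05 and 0.05 m and y of holder_2 in the frame of green_tray between -0.075 and 0.075 m and z of holder_2 in the frame of green_tray between 0.002 and 0.009 m and horizontal distance between loupe and dish below 0.045 m and z of loupe in the frame of dish between 0.002 and 0.009 m and distance of each of jar, cushion from where it was at the start of the episode below 0.015 m and angle between each of jar, cushion's own z axis and vertical below 0.15 rad); the robot touches nothing.
It fails at once if a part is dropped: moving faster than 0.8 m/s with its underside lower than 45 mm above the bench ((height (world z) of case_1 below 0.045 m and linear speed of case_1 above 0.8 m/s) or (height (world z) of case_2 below 0.045 m and linear speed of case_2 above 0.8 m/s) or (height (world z) of holder_1 below 0.045 m and linear speed of holder_1 above 0.8 m/s) or (height (world z) of holder_2 below 0.045 m and linear speed of holder_2 above 0.8 m/s) or (height (world z) of loupe below 0.045 m and linear speed of loupe above 0.8 m/s)).
It fails at once if the jar or the cushion is moved by more than 15 mm or tipped over (distance of any of jar, cushion from where it was at the start of the episode above 0.015 m or angle between any of jar, cushion's own z axis and vertical above 0.3 rad).
It also fails if it takes over 115 s, if anything falls off the work surface, if the arm or the gripper's body presses on something with over 40 N, if the wrist force passes 120 N, or if a joint passes its speed limit or range.

ROBOT

A 7-joint arm with a two-finger parallel gripper is mounted at the origin on the work surface. World frame = base frame: x ahead of the robot, y to its left, z up, the work surface at z = 0. Lengths are in m, angles in rad, forces in N, time in s.
With the tool pointing down it reaches from about 0.4 to 0.9 m from the base axis. Payload 5.5 kg.
Tool frame: the origin (TCP) lies midway between the tips of the shut fingers; the grasp point (between the pads) lies 19 mm behind it (manip.hold_point_z is the distance from the TCP to the grasp point, in m); z points along the fingers, y is the direction in which the jaws open and shut (so a half turn about z gives the same grasp; the last joint's range is limited). The gripper opens to 92 mm and grips with 3 to 60 N. Pads are 19 mm wide; open, the fingers measure 130 mm over their backs; the gripper's body (75 mm by 190 mm) begins 47 mm behind the grasp point.
Start: joints at [-0.928, 0.501, -0.427, 1.55, 0.221, 1.138, -0.21], TCP at [0.241, 0.604, 0.197] pointing down, gripper open.
Joint ranges: [-2.88, 2.88], [-0.31, 2.03], [-1.54, 1.56], [0.2, 2.42], [-1.41, 4.55], [0.19, 2.02], [-2.57, 2.57]. Speed limits (rad/s): [2.57, 2.57, 3.14, 3.14, 3.14, 3.14, 3.14].

INTERFACE

Orientations are given as a 3x3 rotation matrix whose columns are the frame's x, y, z axes.
In Python, from station import manip, eyes, ticket gives the robot as it stands. The module is installed in compiled form; this text tells all that it offers.
- The arm moves only by the tool servo_tool, never from a script. Its argument "targets" is a list of rows, each a list of 6 numbers: the shift along the tool's x, y, z in m, then the turn, a rotation vector about the tool's x, y, z in degrees. In form: [[dx, dy, dz, rx, ry, rz], ...]. A call has 1 to 5 rows; each row shifts and turns the commanded pose from where the row before left it, along the tool's axes as they then stand; what a row does not reach is not made up. A row lasts 1/8 s, in which the tool goes at most 62.5 mm and 10.7 degrees, less where a joint would pass 70% of its speed; a pose out of reach is approached as far as the arm can. A call with a gripper value outside its range is refused whole. "hand" is the closure in counts, from 0 (fully open) to 255 (shut), set as the call begins (left out, the last holds). The fingers move at their own pace and stop on an object; "force" is the grip in N (left out, the last holds). Time passes only in rows, so rows that do not move let the fingers close. It gives the time, the measured TCP pose, the force and the opening at its end, in the units of the state.
- manip.read_state(): the state, without advancing time (a new reading comes with each control period).
- eyes.read_camera(name): name is "scene" or "side" or "wrist"; returns the picture (420x560x3 uint8, blue, green, red); there is no depth.
- eyes.camera_info(name): a dict with "mtx" (3x3 intrinsics, pixels), "view" (4x4, takes a point from world to camera coordinates); the wrist camera has in their place "tool_from_camera" (4x4, takes a point from camera to tool coordinates, whose origin is the TCP and whose axes are the flange's). Camera axes: x right, y up, looking along -z (the intrinsics and any distortion apply to the point x, -y, -z); pixel columns grow to the right and rows downward; lengths in m; the calibration is good to about 2 mm. A picture is of the moment at which its call begins: read the wrist's pose just before it. camera_info takes no time and is no camera call.
- ticket.close_job(): hands the job in, once; it reports no verdict.
The state is a dict: "clock": time; "q": joint angles; "joint_velocities": joint speeds; "joint_torque": joint torques, N m; "ee_pos": TCP position; "ee_rot": TCP orientation; "force": force on the tool from outside, world axes, zero at the start; "wrist_torque": the same for the moment, N m; "finger_gap": finger opening in m.
Only numpy, scipy, OpenCV 4.12 (cv2) and the standard library are available. Lean on these libraries where they do the work, as an engineer would, in place of code of your own. Each camera call takes 0.05 s, during which the arm holds its last target.

## Working session

There is one attempt and no reset: what is moved stays moved. The work goes in short steps, Python scripts to look and compute and a tool call to move; the robot and the scene stay as the last step left them, time stands still between calls to the robot, and variables do not carry over. Pictures are saved under pics/ and viewed, and the job is handed in when it is done.

Besides the shell and the picture viewer there is one more tool, called after "Request:" as name(argument=value, ...) on one line, values as JSON. servo_tool: Moves the arm, as the interface text tells. Its arguments: {"type":"object","properties":{"targets":{"type":"array"},"hand":{"type":"number"},"force":{"type":"number"}},"required":["targets"]}

```bash
mkdir -p pics; python3 - <<'E'
from station import manip, eyes
import cv2,numpy as np
np.set_printoptions(precision=4,suppress=True)
print(manip.read_state()); print(manip.hold_point_z)
for n in ["scene","side","wrist"]:
    print(n,eyes.camera_info(n))
    cv2.imwrite(f"pics/{n}0.png",eyes.read_camera(n))
E
```

```text
{'clock': 0.0, 'q': array([-0.9278,  0.5019, -0.4268,  1.5514,  0.2208,  1.1383, -0.2103]), 'joint_velocities': array([-0.0005,  0.0009,  0.0019, -0.0003,  0.0012,  0.001 , -0.0008]), 'joint_torque': array([ -0.0005, -56.6593,  -5.8163, -27.9113,  -0.0687,   0.0308,
         0.0002]), 'ee_pos': array([0.2407, 0.603 , 0.1963]), 'ee_rot': array([[-0.9288,  0.3707, -0.0008],
       [ 0.3707,  0.9288, -0.0018],
       [ 0.0001, -0.002 , -1.    ]]), 'force': array([ 0.415 , -1.1977,  0.184 ]), 'wrist_torque': array([ 0.0369,  0.0162, -0.0072]), 'finger_gap': 0.09166281957338067}
0.0188
scene {'mtx': array([[524.5069,   0.    , 276.9958],
       [  0.    , 524.5069, 206.7978],
       [  0.    ,   0.    ,   1.    ]]), 'view': array([[-0.5747,  0.8184, -0.0019,  0.3111],
       [-0.4494, -0.3137,  0.8365,  0.2011],
       [ 0.6839,  0.4816,  0.548 , -1.4147],
       [ 0.    ,  0.    ,  0.    ,  1.    ]])}
side {'mtx': array([[425.2523,   0.    , 269.5661],
       [  0.    , 425.2523, 214.197 ],
       [  0.    ,   0.    ,   1.    ]]), 'view': array([[ 0.9491, -0.3149, -0.0031, -0.5356],
       [ 0.2062,  0.6139,  0.762 , -0.1493],
       [-0.238 , -0.7239,  0.6476, -0.7259],
       [ 0.    ,  0.    ,  0.    ,  1.    ]])}
wrist {'mtx': array([[298.2545,   0.    , 284.384 ],
       [  0.    , 298.2545, 213.4694],
       [  0.    ,   0.    ,   1.    ]]), 'tool_from_camera': array([[ 0.0005,  0.9547,  0.2977,  0.0811],
       [ 1.    , -0.0002, -0.0012,  0.    ],
       [-0.0011,  0.2977, -0.9547, -0.1866],
       [ 0.    ,  0.    ,  0.    ,  1.    ]])}
```

View pics/scene0.png

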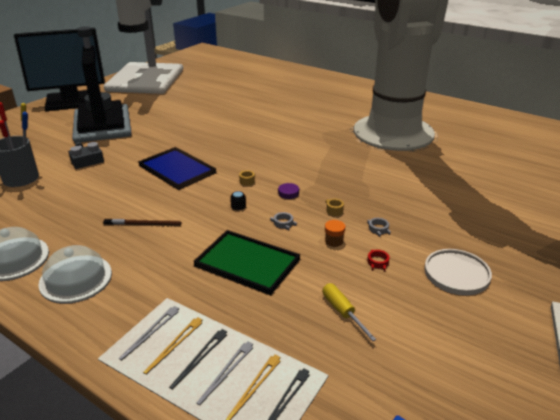

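View pics/side0.png

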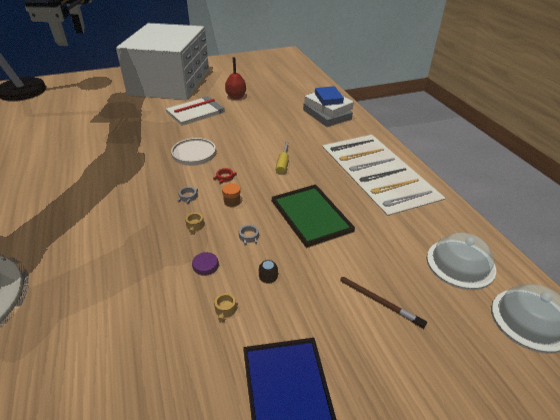

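View pics/wrist0.png

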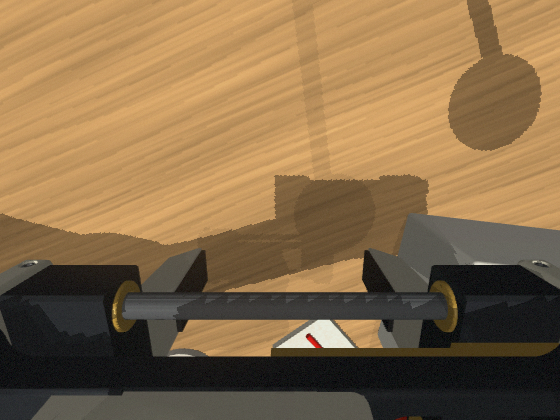

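```bash
cat > h.py <<'E'
import numpy as np,cv2
np.set_printoptions(precision=4,suppress=True)
from station import manip,eyes
from scipy.spatial.transform import Rotation as Rn
I={n:eyes.camera_info(n) for n in ["scene","side","wrist"]}
def cam(n,st=None):
    if n!="wrist": V=I[n]["view"]
    else:
        T=np.eye(4);T[:3,:3]=st["ee_rot"];T[:3,3]=st["ee_pos"]
        V=np.linalg.inv(T@I[n]["tool_from_camera"])
    return I[n]["mtx"],V
def proj(n,p,st=None):
    K,V=cam(n,st);c=V[:3,:3]@np.asarray(p,float)+V[:3,3]
    c=c*[1,-1,-1];u=K@c;return u[:2]/u[2]
def ray(n,uv,st=None):
    K,V=cam(n,st);d=np.linalg.inv(K)@[uv[0],uv[1],1.];d=d*[1,-1,-1]
    R=V[:3,:3];return -R.T@V[:3,3],R.T@d/np.linalg.norm(d)
def onplane(n,uv,z,st=None):
    o,d=ray(n,uv,st);return o+d*(z-o[2])/d[2]
def tri(r1,r2):
    A=np.zeros((3,3));b=np.zeros(3);
    for o,d in (r1,r2):
        P=np.eye(3)-np.outer(d,d);A+=P;b+=P@o
    x=np.linalg.solve(A,b)
    return x,[float(np.linalg.norm((np.eye(3)-np.outer(d,d))@(x-o))) for o,d in (r1,r2)]
E
python3 - <<'E'
from h import *
st=manip.read_state()
for n in("scene","side"): print(n,ray(n,(280,210))[0],proj(n,st["ee_pos"]))
print(proj("wrist",st["ee_pos"],st))
pts={"blue":((177,167),(287,385)),"green":((247,261),(312,214)),"dish":((458,271),(194,150)),"loupe":((238,200),(268,270)),"h_a":((247,177),(226,304)),"h_b":((335,206),(195,221)),"c_a":((284,220),(249,233)),"c_b":((378,226),(187,194)),"jar":((335,232),(232,194)),"cush":((289,190),(205,263)),"red":((378,258),(225,175))}
for k,(a,b) in pts.items():
    print(k,tri(ray("scene",a),ray("side",b)),onplane("scene",a,.01),onplane("side",b,.01))
E
```

```text
scene [1.2367 0.4898 0.6076] [687.0224 164.8478]
side [ 0.3663 -0.6024  0.5822] [75.9192 50.6045]
[283.9666 245.7469]
blue (array([ 0.4842, -0.3253,  0.0103]), [0.001984694731079345, 0.0019846947310794465]) [ 0.4857 -0.3266  0.01  ] [ 0.4828 -0.3238  0.01  ]
green (array([0.6627, 0.0173, 0.004 ]), [0.001306686556164382, 0.0013066865561644882]) [0.6671 0.0225 0.01  ] [0.6604 0.0097 0.01  ]
dish (array([0.4747, 0.3414, 0.0073]), [0.0005317858906657685, 0.0005317858906657608]) [0.4774 0.3422 0.01  ] [0.4744 0.3361 0.01  ]
loupe (array([ 0.5234, -0.1132,  0.0152]), [0.00042010600500987045, 0.00042010600500972403]) [ 0.5167 -0.1184  0.01  ] [ 0.5251 -0.1091  0.01  ]
h_a (array([ 0.4339, -0.1598,  0.0127]), [0.0013119934738526952, 0.0013119934738526583]) [ 0.4287 -0.1625  0.01  ] [ 0.4352 -0.1588  0.01  ]
h_b (array([0.4246, 0.0637, 0.0126]), [0.0012338855499472196, 0.0012338855499471422]) [0.4193 0.062  0.01  ] [0.4256 0.0653 0.01  ]
c_a (array([0.5201, 0.0007, 0.0066]), [0.0014838154093477147, 0.001483815409347708]) [0.5223 0.0038 0.01  ] [ 0.5201 -0.0043  0.01  ]
c_b (array([0.4267, 0.1651, 0.0057]), [0.0007670519126701653, 0.000767051912670291]) [0.4336 0.1672 0.01  ] [0.4258 0.1603 0.01  ]
jar (array([0.5159, 0.1152, 0.0219]), [0.001375274134670234, 0.0013752741346703355]) [0.4995 0.1079 0.01  ] [0.5198 0.1287 0.01  ]
cush (array([ 0.4205, -0.0538,  0.0086]), [0.0010379728449767206, 0.0010379728449765222]) [ 0.4211 -0.0524  0.01  ] [ 0.421  -0.0562  0.01  ]
red (array([0.5227, 0.2099, 0.0071]), [0.0011816415972699253, 0.0011816415972697313]) [0.5246 0.2115 0.01  ] [0.5226 0.2043 0.01  ]
```

Request:
servo_tool(targets=[[-0.0433, -0.0365, 0, 0, 0, 0], [-0.0433, -0.0365, 0, 0, 0, 0], [-0.0433, -0.0365, 0, 0, 0, 0], [-0.0433, -0.0365, 0, 0, 0, 0], [-0.0433, -0.0365, 0, 0, 0, 0]], hand=100, force=15)

```text
clock: 0.78
ee_pos: [0.375, 0.352, 0.1972]
ee_rot: [[-0.929, 0.371, 0.0], [0.371, 0.929, -0.0], [-0.0, -0.0, -1.0]]
force: [0.7, -0.4, 0.7]
finger_gap: 0.0562
```

Request:
servo_tool(targets=[[-0.0433, -0.0365, 0, 0, 0, 0], [-0.0433, -0.0365, 0, 0, 0, 0], [-0.0433, -0.0365, 0, 0, 0, 0], [-0.0433, -0.0365, 0, 0, 0, 0], [-0.0433, -0.0365, 0, 0, 0, 0]])

```text
clock: 1.4
ee_pos: [0.5083, 0.1025, 0.1973]
ee_rot: [[-0.929, 0.371, 0.0], [0.371, 0.929, 0.0], [-0.0, 0.0, -1.0]]
force: [1.3, 0.4, -0.0]
finger_gap: 0.056
```

Request:
servo_tool(targets=[[-0.0433, -0.0365, 0, 0, 0, 0], [-0.0433, -0.0365, 0, 0, 0, 0], [0, 0, 0, 0, 0, 0]])

```text
clock: 1.78
ee_pos: [0.5624, -0.002, 0.1968]
ee_rot: [[-0.925, 0.379, 0.0], [0.379, 0.925, -0.003], [-0.001, -0.002, -1.0]]
force: [-0.4, 0.6, -0.7]
finger_gap: 0.0557
```

```bash
cat >> h.py <<'E'
import pickle,os
def snap(tag):
    st=manip.read_state();im=eyes.read_camera("wrist")
    cv2.imwrite(f"pics/{tag}.png",im);pickle.dump((st,im),open(f"{tag}.pkl","wb"));print(st["ee_pos"],st["ee_rot"].tolist(),st["q"]);return st,im
E
python3 - <<'E'
from h import *
snap("w1")
E
```

```text
[ 0.5624 -0.002   0.1968] [[-0.9254470204450925, 0.3788770194084893, 0.00012850462978505726], [0.3788755060146192, 0.9254441828916683, -0.002532843093892122], [-0.0010785599041524027, -0.002295324837862376, -0.9999967840910399]] [ 0.0545  0.3162 -0.1229  1.7842  0.047   1.0439  1.0963]
```

View pics/w1.png

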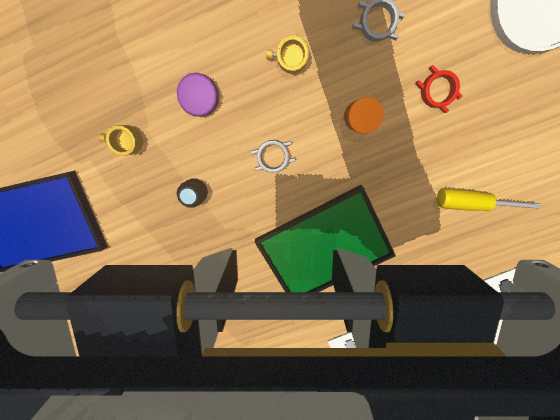

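Request:
servo_tool(targets=[[0.04, -0.04, 0, 0, 0, 0], [0.04, -0.04, 0, 0, 0, 0], [0, 0, 0, 0, 0, 0]])

```text
clock: 2.2
ee_pos: [0.4522, -0.0406, 0.1964]
ee_rot: [[-0.928, 0.372, -0.004], [0.372, 0.928, -0.0], [0.004, -0.002, -1.0]]
force: [0.1, 0.7, 0.3]
finger_gap: 0.0558
```

```bash
python3 - <<'E'
from h import *
snap("w2")
E
```

```text
[ 0.4522 -0.0406  0.1964] [[-0.9284052695722662, 0.37154577050529175, -0.004170833259228528], [0.37155057298838867, 0.928412624016113, -0.0004138592941046376], [0.003718486580225062, -0.001933904636813567, -0.9999912163966285]] [ 0.1334  0.1256 -0.1115  2.0274  0.0172  0.9936  1.2034]
```

View pics/w2.png

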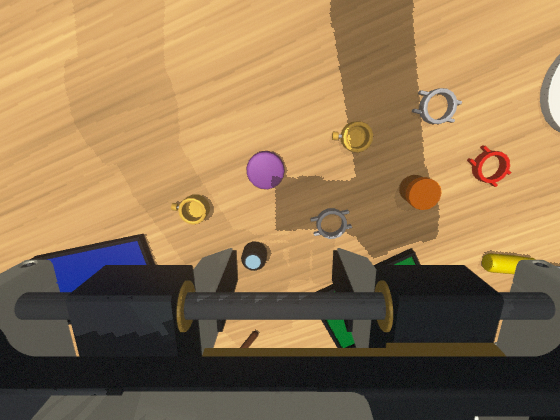

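```bash
python3 - <<'E'
from h import *
for t,ps in (("w1",{"hA":(122,140),"hB":(292,54),"cA":(274,156),"cB":(380,20),"loupe":(192,193),"wood":(60,60)}),("w2",{"hA":(191,209),"hB":(355,137),"cA":(331,223),"cB":(438,106),"loupe":(254,256)})):
    st,im=pickle.load(open(t+".pkl","rb"));hsv=cv2.cvtColor(im,cv2.COLOR_BGR2HSV)
    rows=[]
    for k,(u,v) in ps.items():
        print(t,k,[tuple(int(c) for c in hsv[v,min(559,u+d)]) for d in (-34,-16,-14,-12,-8,0,8,12,14,16)])
        x0,y0=max(0,u-35),max(0,v-35)
        c=im[y0:y0+70,x0:x0+70]; c=cv2.copyMakeBorder(c,0,70-c.shape[0],0,70-c.shape[1],cv2.BORDER_CONSTANT)
        rows.append(cv2.resize(c,(260,260),interpolation=cv2.INTER_CUBIC))
    rows=(rows+[rows[0]*0]*6)[:6]
    cv2.imwrite(f"pics/crop_{t}.png",np.vstack([np.hstack(rows[:3]),np.hstack(rows[3:])]))
E
```

```text
w1 hA [(16, 129, 208), (21, 169, 231), (22, 168, 239), (19, 153, 110), (19, 155, 110), (24, 162, 247), (22, 167, 241), (22, 164, 240), (18, 153, 112), (19, 151, 108)]
w1 hB [(17, 126, 229), (19, 87, 184), (26, 151, 247), (20, 168, 216), (20, 167, 200), (26, 151, 247), (27, 145, 247), (21, 166, 171), (25, 156, 247), (20, 162, 181)]
w1 cA [(17, 128, 220), (10, 3, 221), (15, 19, 136), (16, 125, 161), (18, 121, 236), (19, 118, 237), (17, 123, 228), (10, 7, 212), (15, 28, 146), (17, 126, 158)]
w1 cB [(17, 128, 137), (5, 11, 135), (11, 20, 140), (17, 126, 142), (17, 127, 141), (17, 128, 143), (17, 126, 209), (16, 29, 97), (9, 14, 132), (0, 6, 208)]
w1 loupe [(16, 126, 218), (15, 122, 163), (15, 79, 77), (98, 43, 195), (96, 46, 228), (95, 42, 235), (14, 107, 67), (15, 116, 66), (15, 118, 69), (17, 127, 153)]
w1 wood [(16, 129, 200), (17, 129, 213), (17, 131, 212), (16, 129, 218), (16, 126, 214), (17, 131, 193), (17, 128, 215), (17, 128, 219), (16, 128, 216), (16, 126, 210)]
w2 hA [(17, 129, 204), (20, 173, 208), (20, 165, 119), (21, 167, 230), (19, 155, 107), (22, 169, 239), (22, 165, 239), (21, 169, 229), (20, 168, 168), (18, 154, 106)]
w2 hB [(18, 130, 226), (17, 46, 143), (17, 56, 142), (21, 168, 216), (20, 169, 219), (20, 165, 167), (20, 168, 173), (20, 167, 96), (20, 172, 141), (19, 166, 158)]
w2 cA [(15, 126, 136), (16, 124, 132), (18, 26, 98), (17, 15, 120), (16, 127, 150), (16, 128, 152), (17, 126, 142), (18, 28, 91), (17, 15, 119), (17, 127, 141)]
w2 cB [(16, 127, 135), (10, 25, 93), (23, 5, 200), (10, 12, 185), (16, 125, 219), (16, 129, 214), (17, 129, 198), (15, 31, 98), (12, 29, 113), (17, 9, 204)]
w2 loupe [(20, 49, 110), (16, 129, 209), (16, 126, 203), (14, 93, 55), (12, 68, 64), (98, 58, 212), (14, 114, 56), (14, 124, 68), (16, 128, 131), (16, 128, 211)]
```

View pics/crop_w1.png

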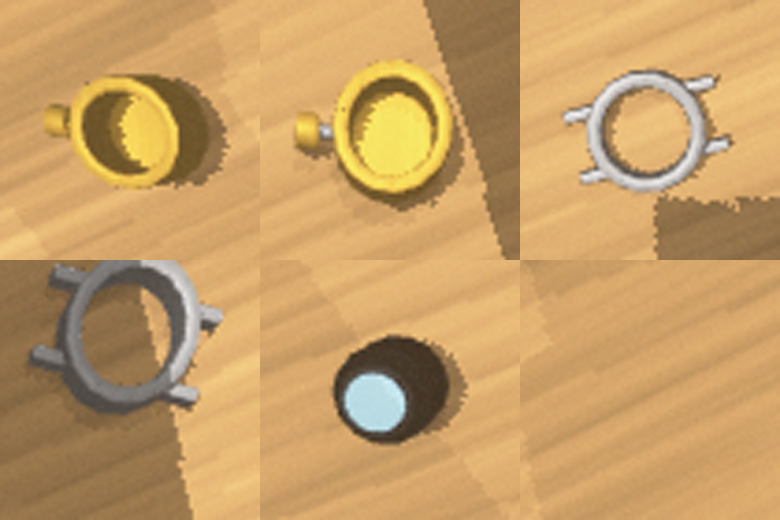

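View pics/crop_w2.png

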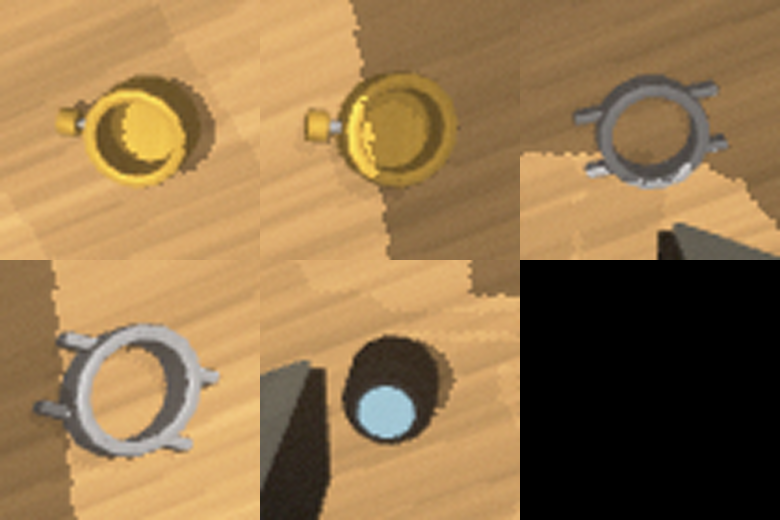

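```bash
cat > meas.py <<'E'
from h import *
def win(mask,c,r=45):
    m=np.zeros_like(mask);cv2.circle(m,(int(c[0]),int(c[1])),r,255,-1);return mask&m
def big(m):
    n,l,s,ce=cv2.connectedComponentsWithStats(m);i=1+np.argmax(s[1:,4]);return (l==i).astype(np.uint8)*255
def masks(im):
    h=cv2.cvtColor(im,cv2.COLOR_BGR2HSV);H,S,V=[h[...,i].astype(int) for i in range(3)]
    return dict(case=((S<75)*255).astype(np.uint8),hold=((H>=19)&(H<34)&(S>=140)).astype(np.uint8)*255,
      lens=((H>85)&(H<110)&(S>25)&(V>120)).astype(np.uint8)*255)
def ell(m):
    cs,_=cv2.findContours(m,cv2.RETR_EXTERNAL,cv2.CHAIN_APPROX_NONE);c=max(cs,key=cv2.contourArea)
    return cv2.fitEllipse(cv2.convexHull(c))
def meas(st,im,kind,uv,r=32,k=7):
    m=win(masks(im)[kind],uv,r)
    if kind=="lens": e=ell(big(m));return e,None
    b=big(cv2.morphologyEx(m,cv2.MORPH_CLOSE,np.ones((3,3),np.uint8)))
    cs,_=cv2.findContours(b,cv2.RETR_EXTERNAL,cv2.CHAIN_APPROX_NONE);f=np.zeros_like(b);cv2.drawContours(f,cs,-1,255,-1)
    o=big(cv2.morphologyEx(f,cv2.MORPH_OPEN,cv2.getStructuringElement(cv2.MORPH_ELLIPSE,(k*2+1,k*2+1))))
    e=ell(o)
    ext=m&~cv2.dilate(o,np.ones((3,3),np.uint8))
    n,l,s,ce=cv2.connectedComponentsWithStats(ext)
    bl=sorted([(int(s[i,4]),ce[i]) for i in range(1,n) if s[i,4]>=5],key=lambda t:-t[0])
    return e,bl
E
python3 - <<'E'
from meas import *
D={}
for t,ps in (("w1",{"hA":(122,140),"hB":(292,54),"cA":(274,156),"cB":(380,20),"loupe":(190,193)}),("w2",{"hA":(191,209),"hB":(355,137),"cA":(331,223),"cB":(438,106),"loupe":(254,260)})):
    st,im=pickle.load(open(t+".pkl","rb"))
    for k,u in ps.items():
        kind={"h":"hold","c":"case","l":"lens"}[k[0]]
        e,bl=meas(st,im,kind,u)
        D.setdefault(k,[]).append(ray("wrist",e[0],st))
        print(t,k,np.round(e[0],1),np.round(e[1],1))
        if bl:
            c=onplane("wrist",e[0],.011,st)
            for a,b in bl[:4]:
                p=onplane("wrist",b,.011 if kind=="hold" else .006,st);d=p-c;print("   ",a,np.round(b,1),p[:2],"r",round(float(np.hypot(*d[:2])),4),"ang",round(float(np.degrees(np.arctan2(d[1],d[0]))),1))
for k,v in D.items(): print(k,tri(*v))
E
```

```text
w1 hA [123.2 139.6] [30.8 37.6]
    40 [101.1 137.1] [ 0.4213 -0.1843] r 0.0265 ang -118.6
w1 hB [292.2  53.6] [32.3 37.7]
    58 [269.4  53.6] [0.415  0.0401] r 0.0255 ang -112.1
w1 cA [272.5 155.8] [32.  32.4]
    17 [291.9 159.4] [0.5343 0.0197] r 0.0246 ang 56.0
    16 [253.1 151.7] [ 0.5072 -0.0215] r 0.0248 ang -122.7
    15 [287.9 142.9] [0.5136 0.0227] r 0.0243 ang 106.5
    15 [257.1 168.3] [ 0.5281 -0.0252] r 0.0257 ang -73.1
w1 cB [379.   18.5] [38.8 45. ]
    35 [355.9  25.9] [0.425  0.1397] r 0.0242 ang -98.5
    28 [360.5   3.9] [0.407  0.1509] r 0.0251 ang -149.5
    26 [394.9  36.2] [0.4511 0.1769] r 0.0262 ang 30.5
    21 [402.1  14.7] [0.4339 0.19  ] r 0.0269 ang 78.6
w1 loupe [187.6 195.9] [15.  16.7]
w2 hA [193.2 209.3] [28.1 31.1]
    39 [173.7 206.3] [ 0.4218 -0.1829] r 0.0252 ang -120.8
w2 hB [356.5 136.2] [30.1 32.5]
    49 [334.7 135.5] [0.415  0.0399] r 0.0264 ang -113.7
w2 cA [331.2 223. ] [30.1 30.4]
    38 [340.7 250.8] [ 0.5642 -0.0017] r 0.0451 ang -1.2
    19 [313.1 218.8] [ 0.5065 -0.0211] r 0.024 ang -121.9
    17 [346.1 211.5] [0.5131 0.023 ] r 0.0245 ang 104.3
    16 [315.6 233.4] [ 0.5273 -0.0251] r 0.0257 ang -71.5
w2 cB [437.8 105.8] [35.  39.6]
    23 [414.8 110.6] [0.4238 0.1389] r 0.0247 ang -99.8
    22 [420.8  92. ] [0.4062 0.1506] r 0.0252 ang -149.8
    13 [459.4 101.8] [0.4338 0.1904] r 0.0278 ang 77.9
    9 [452.9 120.2] [0.4515 0.1788] r 0.0282 ang 33.3
w2 loupe [252.5 261.5] [13.5 15.2]
hA (array([ 0.4343, -0.1603,  0.0129]), [0.0002292359904208298, 0.0002292359904207843])
hB (array([0.4252, 0.0635, 0.0142]), [3.148065610073e-05, 3.1480656100720855e-05])
cA (array([ 0.5209, -0.0008,  0.0066]), [0.0001948532004958249, 0.00019485320049580893])
cB (array([0.4283, 0.1644, 0.0087]), [6.327085684202688e-05, 6.327085684194788e-05])
loupe (array([ 0.5243, -0.1141,  0.0295]), [4.4603612362151194e-05, 4.460361236213659e-05])
```

```bash
python3 - <<'E'
from meas import *
S={n:cv2.imread(f"pics/{n}0.png") for n in("scene","side")}
def felt(n,im,col,st=None):
    h=cv2.cvtColor(im,cv2.COLOR_BGR2HSV);H,Sx,V=[h[...,i].astype(int) for i in range(3)]
    if col=="blue":m=(H>112)&(H<128)&(Sx>150)&(V>60)
    else:m=(H>45)&(H<75)&(Sx>150)
    m=m.astype(np.uint8)*255
    if n=="scene": m[:, 400:]=0; m[:100]=0
    if n=="side": m[:150]=0
    m=big(m)
    cs,_=cv2.findContours(m,cv2.RETR_EXTERNAL,cv2.CHAIN_APPROX_NONE);c=max(cs,key=cv2.contourArea)
    a=cv2.approxPolyDP(cv2.convexHull(c),5,True)[:,0]
    # rectify contour to plane, min rect in world mm
    P=np.array([onplane(n,q,.006,st)[:2]*1000 for q in c[:,0]],np.float32)
    r=cv2.minAreaRect(P);print(n,col,np.round(r[0],1),np.round(r[1],1),round(r[2],1)," corners px",a.tolist());return a
A={}
for col in("blue","green"):
    for n in("scene","side"): A[col,n]=felt(n,S[n],col)
    st,im=pickle.load(open("w1.pkl","rb"));felt("wrist",im[:250],col,st)
def mt(a,b,z=.006): 
    for q in a:
        w=onplane("scene",q,z); pr=proj("side",w); j=np.argmin(np.hypot(*(b-pr).T)); x,e=tri(ray("scene",q),ray("side",b[j])); print("   corner",x,np.round(e[0],4))
for col in("blue","green"): print(col);mt(A[col,"scene"],A[col,"side"])
# dish
for n,c,r in(("scene",(458,271),38),("side",(194,150),27)):
    h=cv2.cvtColor(S[n],cv2.COLOR_BGR2HSV);m=((h[...,1]<60)&(h[...,2]>110)).astype(np.uint8)*255
    m=big(win(m,c,r));e=ell(m);print(n,"dish",np.round(e,1) if 0 else e, onplane(n,e[0],.012));A[n]=e[0]
print(tri(ray("scene",A["scene"]),ray("side",A["side"])))
E
```

```text
scene blue [ 477.2 -338.2] [141.1  95. ] 80.5  corners px [[144, 163], [176, 151], [209, 169], [179, 183]]
side blue [ 483.8 -318.7] [117.8 100. ] 80.3  corners px [[311, 343], [331, 419], [256, 419], [248, 352]]
wrist blue [ 482.8 -329.1] [131.9  98.9] 80.1  corners px [[65, 177], [96, 246], [0, 249], [0, 192]]
scene green [656.8  14.7] [ 99.3 149.8] 6.4  corners px [[200, 259], [228, 233], [294, 256], [269, 287]]Traceback (most recent call last):
  File "<stdin>", line 18, in <module>
  File "<stdin>", line 10, in felt
  File "meas.py", line 5, in big
    n,l,s,ce=cv2.connectedComponentsWithStats(m);i=1+np.argmax(s[1:,4]);return (l==i).astype(np.uint8)*255
                                                     ~~~~~~~~~^^^^^^^^^
    return _wrapfunc(a, 'argmax', axis=axis, out=out, **kwds)
    return bound(*args, **kwds)
ValueError: attempt to get argmax of an empty sequence
```

```bash
python3 - <<'E'
from meas import *
S={n:cv2.imread(f"pics/{n}0.png") for n in("scene","side")}
for n,u in(("side",(312,214)),("scene",(177,167)),("scene",(150,162)),("side",(280,380))): print(n,u,cv2.cvtColor(S[n],cv2.COLOR_BGR2HSV)[u[1],u[0]])
def felt(n,im,col,st=None):
    h=cv2.cvtColor(im,cv2.COLOR_BGR2HSV);H,Sx,V=[h[...,i].astype(int) for i in range(3)]
    if col=="blue":m=(H>105)&(H<130)&(Sx>130)&(V>40)
    else:m=(H>45)&(H<80)&(Sx>120)&(V>30)
    m=m.astype(np.uint8)*255
    if n=="scene": m[:, 400:]=0; m[:130]=0
    if n=="side": m[:150]=0
    m=big(m)
    cs,_=cv2.findContours(m,cv2.RETR_EXTERNAL,cv2.CHAIN_APPROX_NONE);c=max(cs,key=cv2.contourArea)
    a=cv2.approxPolyDP(cv2.convexHull(c),5,True)[:,0]
    P=np.array([onplane(n,q,.006,st)[:2]*1000 for q in c[:,0]],np.float32)
    r=cv2.minAreaRect(P);print(n,col,np.round(r[0],1),np.round(r[1],1),round(r[2],1)," corners px",a.tolist());return a
A={}
for col in("blue","green"):
    for n in("scene","side"): A[col,n]=felt(n,S[n],col)
def mt(a,b,z=.006): 
    for q in a:
        w=onplane("scene",q,z); pr=proj("side",w); j=np.argmin(np.hypot(*(b-pr).T)); x,e=tri(ray("scene",q),ray("side",b[j])); print("   corner",x,np.round(e[0],4))
for col in("blue","green"): print(col);mt(A[col,"scene"],A[col,"side"])
for n,c,r in(("scene",(458,271),38),("side",(194,150),27)):
    h=cv2.cvtColor(S[n],cv2.COLOR_BGR2HSV);m=((h[...,1]<60)&(h[...,2]>110)).astype(np.uint8)*255
    m=big(win(m,c,r));e=ell(m);print(n,"dish",e, onplane(n,e[0],.012));A[n]=e[0]
print(tri(ray("scene",A["scene"]),ray("side",A["side"])))
E
```

```text
side (312, 214) [ 61 126  91]
scene (177, 167) [118 182 112]
scene (150, 162) [115 225 112]
side (280, 380) [115 194 112]
scene blue [ 477.6 -339.1] [145.   97.5] 81.2  corners px [[144, 162], [177, 151], [209, 169], [177, 183]]
side blue [ 483.9 -318.4] [118.6 100.5] 80.4  corners px [[311, 343], [331, 419], [256, 419], [248, 351]]
scene green [658.1  15.2] [ 97.1 150.3] 6.2  corners px [[199, 261], [227, 234], [294, 257], [270, 287]]
side green [662.7  20.2] [ 95.9 145.1] 6.0  corners px [[347, 226], [307, 240], [278, 199], [314, 189]]
blue
   corner [ 0.5219 -0.3924  0.0196] 0.0034
   corner [ 0.4326 -0.3655  0.021 ] 0.0082
   corner [ 0.4475 -0.2571  0.0104] 0.0028
   corner [ 0.5406 -0.2729  0.0112] 0.0002
green
   corner [ 0.7143 -0.0478  0.0094] 0.0018
   corner [ 0.6223 -0.0596  0.0093] 0.0013
   corner [0.6096 0.0837 0.0083] 0.0019
   corner [0.6987 0.0938 0.0068] 0.002
scene dish ((457.8763427734375, 269.5417175292969), (38.888824462890625, 67.47608184814453), 104.55887603759766) [0.4762 0.3412 0.012 ]
side dish ((192.83465576171875, 149.4823455810547), (23.6143856048584, 44.61949920654297), 83.27362060546875) [0.4717 0.3361 0.012 ]
(array([0.4723, 0.3405, 0.0092]), [0.00018531692810451738, 0.00018531692810451104])
```

Request:
servo_tool(targets=[[0, 0, 0, 0, 0, 9.5], [0, 0, 0, 0, 0, 9.5], [0, 0, 0, 0, 0, 9.5], [0, 0, 0, 0, 0, 9.5], [0, 0, 0, 0, 0, 9.5]])

```text
clock: 2.88
ee_pos: [0.4584, -0.0384, 0.1975]
ee_rot: [[-0.352, 0.936, 0.001], [0.936, 0.352, 0.001], [0.0, 0.001, -1.0]]
force: [0.8, -0.1, -0.3]
finger_gap: 0.0555
```

Request:
servo_tool(targets=[[0, 0, 0, 0, 0, 9.5], [0, 0, 0, 0, 0, 9.5], [0, 0, 0, 0, 0, 9.5], [0, 0, 0, 0, 0, 0]])

```text
clock: 3.38
ee_pos: [0.4582, -0.0387, 0.1974]
ee_rot: [[0.131, 0.991, 0.001], [0.991, -0.131, 0.0], [0.001, 0.001, -1.0]]
force: [-1.3, -0.6, -0.6]
finger_gap: 0.0558
```

```bash
cat >> h.py <<'E'
def plan(x,y,z,th=None):
    st=manip.read_state();R=st["ee_rot"];t0=np.degrees(np.arctan2(R[1,0],R[0,0]))
    if th is None: th=t0
    d=np.array([x,y,z])-st["ee_pos"]
    # shift in nominal vertical tool frame at current heading, and at the final heading
    f=lambda a:np.array([np.cos(a)*d[0]+np.sin(a)*d[1],np.sin(a)*d[0]-np.cos(a)*d[1],-d[2]])
    lev=Rn.from_matrix(R.T@np.array([[np.cos(np.radians(t0)),np.sin(np.radians(t0)),0],[np.sin(np.radians(t0)),-np.cos(np.radians(t0)),0],[0,0,-1.]])).as_rotvec(degrees=True)
    print("th",round(t0,1),"rz",round(t0-th,1),"shift now-axes",np.round(f(np.radians(t0)),4),"final-axes",np.round(f(np.radians(th)),4),"rows",round(np.linalg.norm(d)/.0625,1),"level",np.round(lev,2),"t",st["clock"],"gap",st["finger_gap"])
E
python3 -c "
from h import *
plan(.5208,-.0011,.08,82)"
```

```text
th 82.5 rz 0.5 shift now-axes [0.0455 0.0572 0.1174] final-axes [0.046  0.0568 0.1174] rows 2.2 level [ 0.03 -0.03 -0.  ] t 3.375 gap 0.05582517363909689
```

Request:
servo_tool(targets=[[0.0152, 0.019, 0.039, 0, 0, 0], [0.0152, 0.019, 0.039, 0, 0, 0], [0.0152, 0.019, 0.039, 0, 0, 0], [0, 0, 0, 0, 0, 0]])

```text
clock: 3.88
ee_pos: [0.5185, -0.0005, 0.0771]
ee_rot: [[0.128, 0.992, -0.006], [0.992, -0.128, 0.001], [0.0, -0.006, -1.0]]
force: [-0.6, 0.6, 0.5]
finger_gap: 0.0561
```

```bash
python3 -c "
from h import *
plan(.5208,-.0011,.003,82)
snap('g1')"
```

```text
th 82.6 rz 0.6 shift now-axes [-0.0003  0.0024  0.0741] final-axes [-0.0003  0.0024  0.0741] rows 1.2 level [-0.34 -0.01  0.  ] t 3.875 gap 0.05609100770588685
[ 0.5185 -0.0005  0.0771] [[0.12833589238437362, 0.9917129845541108, -0.005937591488480388], [0.9917307418659185, -0.1283324708836629, 0.000955277430194933], [0.00018537524456130872, -0.0060110883932460914, -0.9999819160626593]] [-0.0259  0.4002 -0.029   1.9839  0.0145  0.7636 -0.1918]
```

View pics/g1.png

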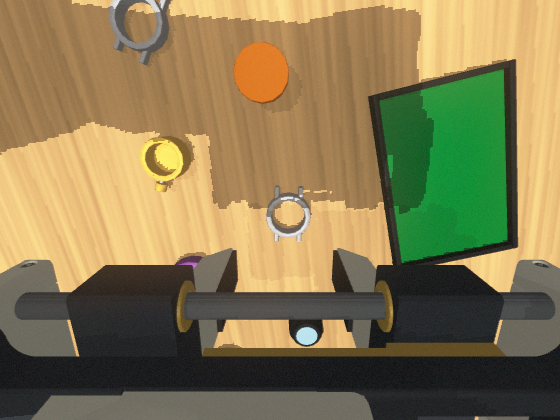

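```bash
python3 - <<'E'
from meas import *
st,im=pickle.load(open("g1.pkl","rb"))
for kind,u in(("case",(289,214)),("hold",(163,160))):
    e,bl=meas(st,im,kind,u,34)
    print(kind,e[0],e[1],onplane("wrist",e[0],.008 if kind=="case" else .014,st),[(a,np.round(b,1),onplane("wrist",b,.006 if kind=="case" else .011,st)[:2]) for a,b in bl[:4]])
h=cv2.cvtColor(im,cv2.COLOR_BGR2HSV);m=((h[...,0]>45)&(h[...,0]<80)&(h[...,1]>120)).astype(np.uint8)*255
cs,_=cv2.findContours(big(m),cv2.RETR_EXTERNAL,cv2.CHAIN_APPROX_NONE);c=max(cs,key=cv2.contourArea)
r=cv2.minAreaRect(np.array([onplane("wrist",q,.006,st)[:2]*1000 for q in c[:,0]],np.float32));print(r)
E
```

```text
case (287.8392639160156, 214.9668731689453) (43.81140899658203, 45.92118835449219) [ 0.521  -0.0007  0.008 ] [(36, array([300.2, 189.8]), array([0.5347, 0.0204])), (32, array([276.4, 189.5]), array([0.5138, 0.0233])), (21, array([275.6, 238.7]), array([ 0.5068, -0.0229])), (20, array([298.5, 239. ]), array([ 0.5278, -0.0258]))]
hold (164.4668426513672, 157.59161376953125) (44.322235107421875, 50.0589714050293) [0.4258 0.0636 0.014 ] [(92, array([160.2, 186.9]), array([0.4147, 0.0394]))]
((662.6446533203125, 16.980690002441406), (98.56529998779297, 150.09671020507812), 6.255685806274414)
```

Request:
servo_tool(targets=[[0, 0.0012, 0.035, 0, 0, 0.5], [0, 0.0012, 0.025, 0, 0, 0.5], [0, 0, 0.014, 0, 0, 0], [0, 0, 0, 0, 0, 0]])

```text
clock: 4.42
ee_pos: [0.522, -0.0034, 0.0067]
ee_rot: [[0.152, 0.988, -0.0], [0.988, -0.152, -0.0], [-0.0, -0.0, -1.0]]
force: [0.7, -0.6, 0.0]
finger_gap: 0.0557
```

Request:
servo_tool(targets=[[0, 0, 0, 0, 0, 0], [0, 0, 0, 0, 0, 0], [0, 0, 0, 0, 0, 0], [0, 0, 0, 0, 0, 0]], hand=160, force=15)

```text
clock: 4.92
ee_pos: [0.5224, -0.0032, 0.0066]
ee_rot: [[0.152, 0.988, 0.0], [0.988, -0.152, 0.0], [0.0, 0.0, -1.0]]
force: [-0.7, -0.5, -0.4]
finger_gap: 0.034
```

```bash
python3 - <<'E'
from h import *
snap('g2')
im=eyes.read_camera("side"); cv2.imwrite("pics/s2.png",cv2.resize(im[130:330,130:400],None,fx=2.8,fy=2.8))
E
```

```text
[ 0.5224 -0.0032  0.0066] [[0.1521763476055568, 0.9883532595477964, 0.00043996667962743405], [0.9883533499964852, -0.15217638613309392, 5.526478915699501e-05], [0.00012157367382624763, 0.0004264325479316175, -0.999999901687557]] [-0.0285  0.5206 -0.0206  2.0095  0.0178  0.6113 -0.2137]
```

View pics/g2.png

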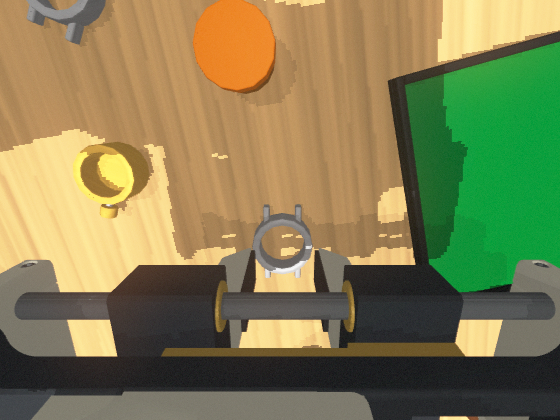

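View pics/s2.png

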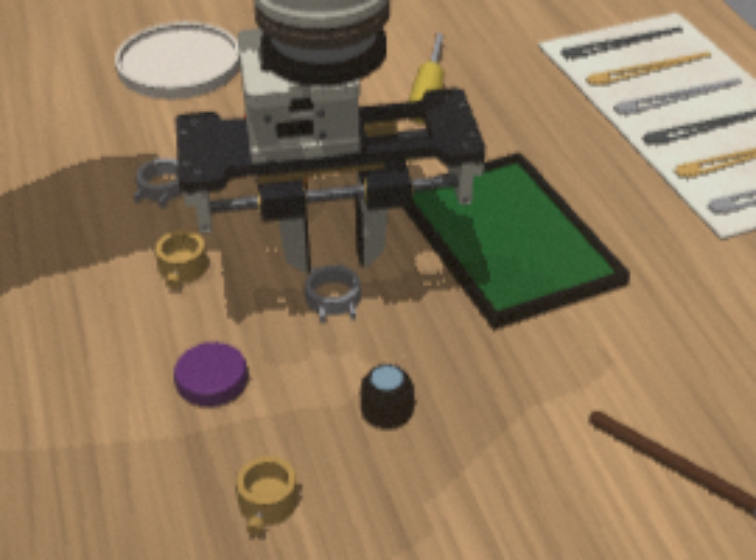

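```bash
python3 - <<'E'
from meas import *
st,im=pickle.load(open("g2.pkl","rb"))
for u in((281,240),(282,243)): print(onplane("wrist",u,.009,st))
print("tcp side",proj("side",st["ee_pos"]),(proj("side",st["ee_pos"])-130)*2.8, "scene",proj("scene",st["ee_pos"]),"wrist",proj("wrist",st["ee_pos"],st))
y=st["ee_rot"][:,1];z=st["ee_rot"][:,2]
for s in(-1,1):
  for back in (0,.019,.04): p=st["ee_pos"]+s*.017*y-z*back;print(s,back,(proj("side",p)-130)*2.8,proj("wrist",p,st))
im=eyes.read_camera("side");im=im[160:270,180:320];cv2.imwrite("pics/s3.png",cv2.resize(im,None,fx=5.5,fy=5.5,interpolation=cv2.INTER_CUBIC))
im=eyes.read_camera("scene");im=im[150:270,220:360];cv2.imwrite("pics/s4.png",cv2.resize(im,None,fx=5,fy=5,interpolation=cv2.INTER_CUBIC))
E
```

```text
[0.5208 0.0023 0.009 ]
[0.5211 0.0001 0.009 ]
tcp side [250.0338 233.6349] [336.0946 290.1778] scene [281.1013 220.2658] wrist [284.6902 245.792 ]
-1 0 [312.2406 292.9766] [259.6086 245.7845]
-1 0.019 [310.9791 273.0407] [257.1812 258.1035]
-1 0.04 [309.5405 250.3063] [253.8732 274.8917]
1 0 [359.8288 287.393 ] [309.769  245.7995]
1 0.019 [359.2764 267.4761] [312.2878 258.1185]
1 0.04 [358.6465 244.7671] [315.7202 274.9063]
```

View pics/s3.png

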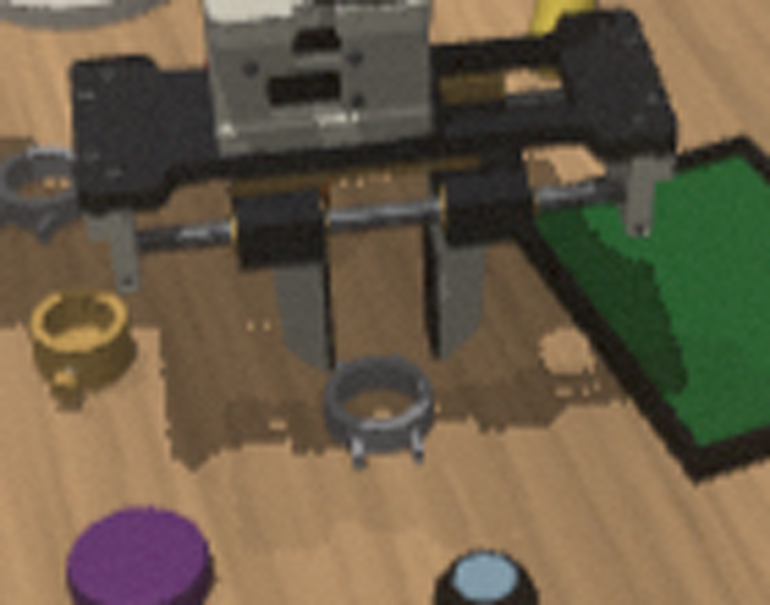

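View pics/s4.png

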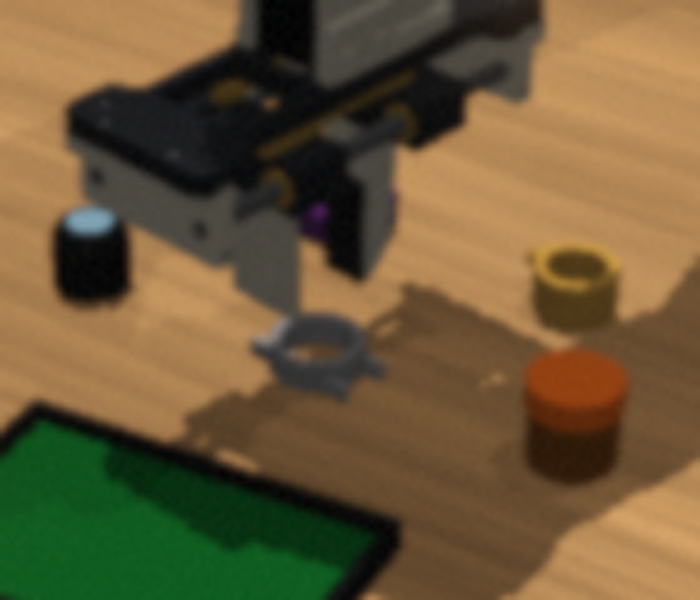

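```bash
python3 - <<'E'
from h import *
for a,b in(((292.4,206),(239.6,227.3)),((279.4,213),(259.5,225.0))): print(tri(ray("scene",a),ray("side",b)))
E
```

```text
(array([0.4995, 0.0034, 0.0281]), [0.004953302552172404, 0.004953302552172353])
(array([ 0.5373, -0.0032,  0.0292]), [0.0057436502388111986, 0.005743650238811072])
```

Request:
servo_tool(targets=[[-0.002, 0, 0, 0, 0, 0], [0.004, 0, 0, 0, 0, 0], [0, 0, 0, 0, 0, 0]], hand=100)

```text
clock: 5.5
ee_pos: [0.5226, -0.0007, 0.0063]
ee_rot: [[0.152, 0.988, 0.0], [0.988, -0.152, 0.0], [0.0, -0.0, -1.0]]
force: [0.1, 0.1, -0.5]
finger_gap: 0.0548
```

Request:
servo_tool(targets=[[0, -0.001, 0.007, 0, 0, 0], [0, 0, 0.007, 0, 0, 0], [0, 0, 0.004, 0, 0, 0], [0, 0, 0, 0, 0, 0]])

```text
clock: 6.0
ee_pos: [0.521, -0.0011, -0.0123]
ee_rot: [[0.152, 0.988, -0.001], [0.988, -0.152, -0.0], [-0.0, -0.001, -1.0]]
force: [0.8, 0.3, -0.5]
finger_gap: 0.0558
```

```bash
python3 - <<'E'
from h import *
plan(.521,-.0007,-.016)
im=eyes.read_camera("side");im=im[160:270,180:320];cv2.imwrite("pics/s5.png",cv2.resize(im,None,fx=5.5,fy=5.5,interpolation=cv2.INTER_CUBIC))
E
```

```text
th 81.2 rz 0.0 shift now-axes [ 0.0004 -0.0001  0.0037] final-axes [ 0.0004 -0.0001  0.0037] rows 0.1 level [-0.06  0.01 -0.  ] t 6.0 gap 0.0558488727291558
```

View pics/s5.png

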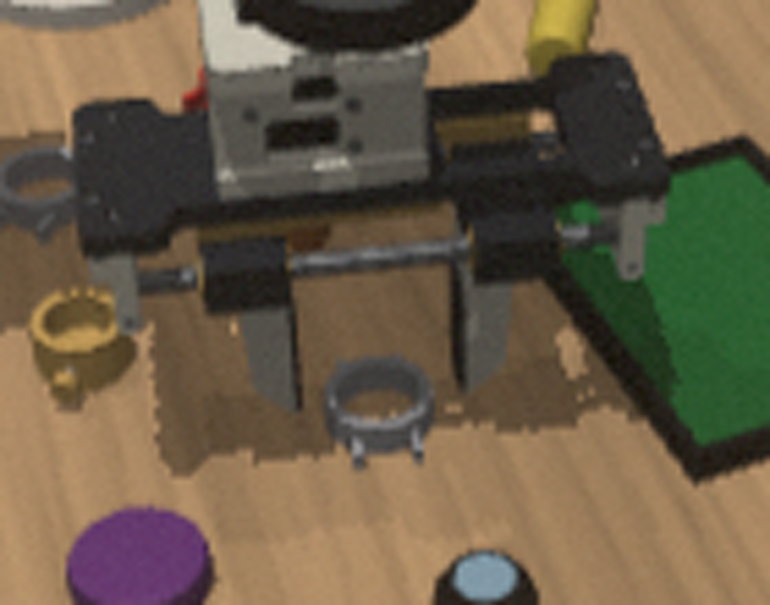

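Request:
servo_tool(targets=[[0, 0, 0.002, 0, 0, 0], [0, 0, 0.002, 0, 0, 0], [0, 0, 0, 0, 0, 0]])

```text
clock: 6.42
ee_pos: [0.5214, -0.0011, -0.0158]
ee_rot: [[0.152, 0.988, -0.0], [0.988, -0.152, 0.0], [-0.0, -0.0, -1.0]]
force: [-0.2, -0.5, 0.4]
finger_gap: 0.0561
```

Request:
servo_tool(targets=[[0, 0, 0, 0, 0, 0], [0, 0, 0, 0, 0, 0], [0, 0, 0, 0, 0, 0], [0, 0, 0, 0, 0, 0]], hand=165, force=15)

```text
clock: 6.92
ee_pos: [0.5219, -0.001, -0.0151]
ee_rot: [[0.152, 0.988, 0.001], [0.988, -0.152, 0.0], [0.0, 0.001, -1.0]]
force: [-1.2, -0.7, 5.1]
finger_gap: 0.0326
```

```bash
python3 - <<'E'
from h import *
snap("g3")
im=eyes.read_camera("side");im=im[160:270,180:320];a=cv2.resize(im,None,fx=5,fy=5,interpolation=cv2.INTER_CUBIC)
cv2.imwrite("pics/s6.png",a)
im=eyes.read_camera("scene");im=im[150:270,220:360];cv2.imwrite("pics/s7.png",cv2.resize(im,None,fx=5,fy=5,interpolation=cv2.INTER_CUBIC))
E
```

```text
[ 0.5219 -0.001  -0.0151] [[0.15223354310486922, 0.9883442905016985, 0.0007153925020880506], [0.9883445260234691, -0.15223365709493927, 0.00010736360958141602], [0.00021501902738860174, 0.0006907099207097763, -0.9999997383432776]] [-0.0333  0.5593 -0.0199  2.0152  0.0195  0.5666 -0.2194]
```

View pics/s6.png

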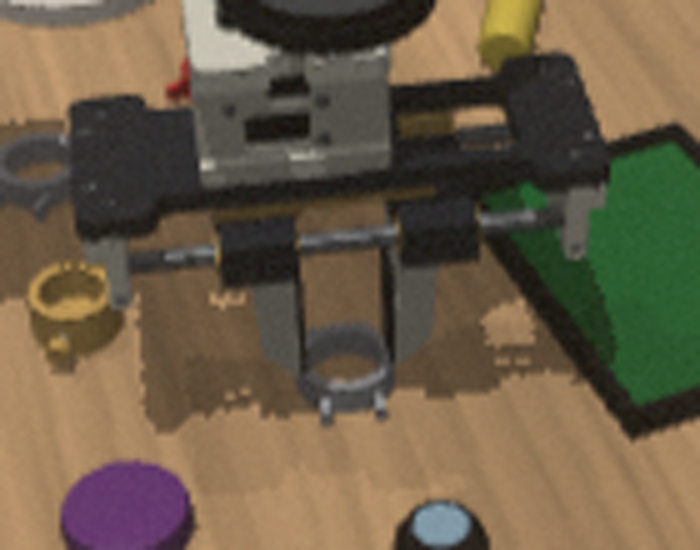

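View pics/s7.png

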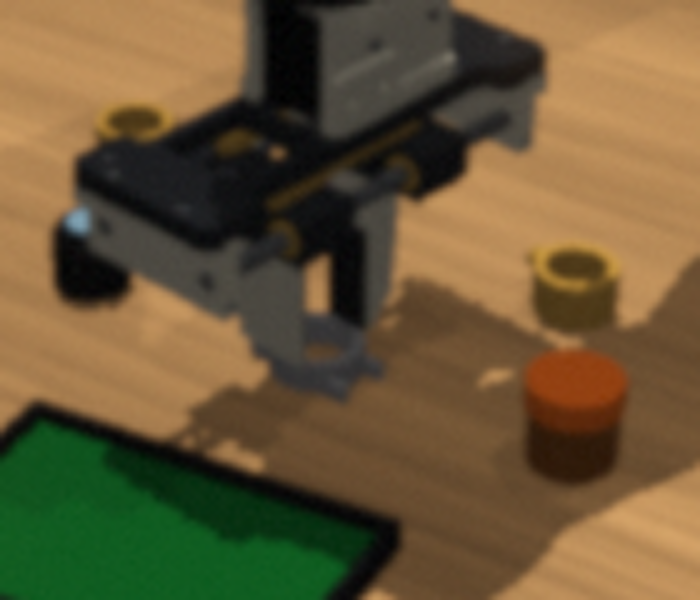

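View pics/g3.png

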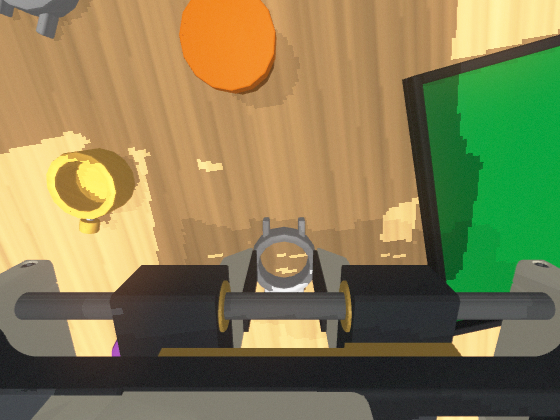

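```bash
python3 - <<'E'
from h import *
R=np.array([[.152,.988,0],[.988,-.152,0],[0,0,-1.]])
p0=np.array([.521,-.0011,-.0123])
for back in(.015,.02,.025,.03):
  for sx in(-.0095,.0095):
    for s in(-1,1):
      p=p0+R@[sx,s*.028,-back];print(back,sx,s,(proj("side",p)-[180,160])*5.5)
E
```

```text
0.015 -0.0095 -1 [306.0913 437.0097]
0.015 -0.0095 1 [460.6387 418.7233]
0.015 0.0095 -1 [300.5092 401.371 ]
0.015 0.0095 1 [452.5308 383.6798]
0.02 -0.0095 -1 [305.323  426.8582]
0.02 -0.0095 1 [460.4722 408.5859]
0.02 0.0095 -1 [299.7325 391.2543]
0.02 0.0095 1 [452.3364 373.5791]
0.025 -0.0095 -1 [304.5487 416.6275]
0.025 -0.0095 1 [460.3044 398.3702]
0.025 0.0095 -1 [298.9499 381.0601]
0.025 0.0095 1 [452.1405 363.4015]
0.03 -0.0095 -1 [303.7684 406.3167]
0.03 -0.0095 1 [460.1353 388.0752]
0.03 0.0095 -1 [298.1613 370.7873]
0.03 0.0095 1 [451.9431 353.1463]
```

Request:
servo_tool(targets=[[0, 0, -0.004, 0, 0, 0], [0, 0, 0, 0, 0, 0], [0, 0, 0, 0, 0, 0]], hand=100)

```text
clock: 7.45
ee_pos: [0.5215, -0.0011, -0.0117]
ee_rot: [[0.152, 0.988, -0.0], [0.988, -0.152, 0.0], [0.0, -0.0, -1.0]]
force: [-0.5, -0.6, 0.0]
finger_gap: 0.0544
```

Request:
servo_tool(targets=[[0, -0.001, 0.005, 0, 0, 0], [0, 0, 0.005, 0, 0, 0], [0, 0, 0.004, 0, 0, 0], [0, 0, 0, 0, 0, 0]])

```text
clock: 7.95
ee_pos: [0.52, -0.0009, -0.0263]
ee_rot: [[0.152, 0.988, -0.001], [0.988, -0.152, -0.0], [-0.0, -0.001, -1.0]]
force: [0.0, 0.7, 0.3]
finger_gap: 0.0559
```

Request:
servo_tool(targets=[[0, 0, 0, 0, 0, 0], [0, 0, 0, 0, 0, 0], [0, 0, 0, 0, 0, 0], [0, 0, 0, 0, 0, 0]], hand=165, force=15)

```text
clock: 8.45
ee_pos: [0.5207, -0.0009, -0.0255]
ee_rot: [[0.152, 0.988, 0.0], [0.988, -0.152, 0.0], [0.0, 0.0, -1.0]]
force: [0.4, 0.4, 0.3]
finger_gap: 0.0394
```

Request:
servo_tool(targets=[[0, 0, -0.02, 0, 0, 0], [0, 0, -0.05, 0, 0, 0], [0, 0, -0.05, 0, 0, 0], [-0.05, -0.002, 0, 0, 0, 0], [-0.05, -0.002, 0, 0, 0, 0]])

```text
clock: 9.07
ee_pos: [0.502, -0.0997, 0.0955]
ee_rot: [[0.15, 0.989, 0.002], [0.989, -0.15, -0.0], [0.0, 0.002, -1.0]]
force: [0.4, -0.9, -0.7]
finger_gap: 0.0393
```

Request:
servo_tool(targets=[[-0.05, -0.002, 0, 0, 0, 0], [-0.05, -0.002, 0, 0, 0, 0], [-0.04, 0, 0, 0, 0, 0], [0, 0, 0, 0, 0, 0]])

```text
clock: 9.57
ee_pos: [0.4746, -0.2413, 0.0944]
ee_rot: [[0.159, 0.987, -0.0], [0.987, -0.159, -0.002], [-0.002, 0.0, -1.0]]
force: [0.1, 0.1, -0.8]
finger_gap: 0.0393
```

```bash
python3 - <<'E'
from meas import *
st,im=snap("b1")
h=cv2.cvtColor(im,cv2.COLOR_BGR2HSV);m=((h[...,0]>105)&(h[...,0]<130)&(h[...,1]>130)).astype(np.uint8)*255
cs,_=cv2.findContours(big(m),cv2.RETR_EXTERNAL,cv2.CHAIN_APPROX_NONE);c=max(cs,key=cv2.contourArea)
print(cv2.boundingRect(c),cv2.minAreaRect(np.array([onplane("wrist",q,.006,st)[:2]*1000 for q in c[:,0]],np.float32)))
E
```

```text
[ 0.4746 -0.2413  0.0944] [[0.15897135395461365, 0.987283149984169, -0.0003006312914580014], [0.9872812020713105, -0.1589716375114915, -0.0019612505048550374], [-0.0019841014250315627, 1.4975025389939835e-05, -0.9999980315567045]] [ 0.367   0.3905  0.0627  1.9489 -0.0305  0.8026  0.2865]
(259, 319, 78, 29) ((466.2734069824219, -385.04571533203125), (37.02910232543945, 86.4365234375), 80.8576889038086)
```

View pics/b1.png

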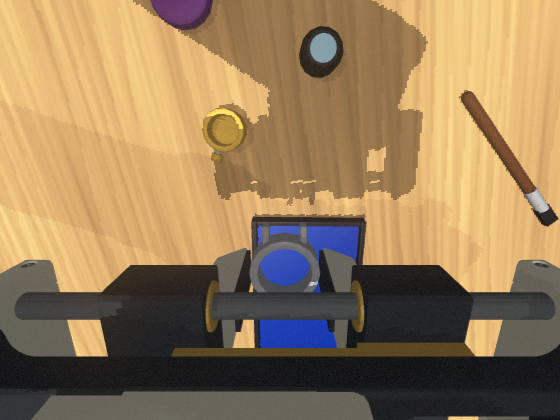

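```bash
python3 - <<'E'
from meas import *
st,im=pickle.load(open("b1.pkl","rb"))
P=[onplane("wrist",u,.013,st) for u in((252,216.5),(365,216))];print(P)
a,b=P; e=(b-a)[:2];print(np.linalg.norm(e),np.degrees(np.arctan2(e[1],e[0])))
u=e/np.linalg.norm(e);n=np.array([u[1],-u[0]])
c=(a+b)[:2]/2+.08*n;print("center",c,"n",n, "t1",c-.035*n,"t2",c+.035*n)
cv2.imwrite("pics/b1c.png",cv2.resize(im[200:300,230:390],None,fx=4,fy=4))
E
```

```text
[array([ 0.4434, -0.2419,  0.013 ]), array([ 0.5487, -0.2583,  0.013 ])]
0.10661581264462722 -8.859132397543606
center [ 0.4837 -0.3291] n [-0.154  -0.9881] t1 [ 0.4891 -0.2946] t2 [ 0.4783 -0.3637]
```

View pics/b1c.png

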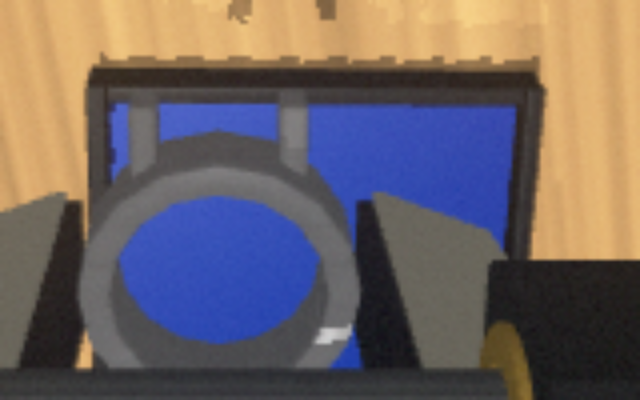

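Request:
servo_tool(targets=[[-0.06, 0.0116, 0, 0, 0, 0], [-0.06, 0.0115, 0, 0, 0, 0], [0, 0, 0.05, 0, 0, 0], [0, 0, 0.03, 0, 0, 0], [0, 0, 0, 0, 0, 0]])

```text
clock: 10.25
ee_pos: [0.4792, -0.3554, 0.0115]
ee_rot: [[0.15, 0.989, -0.005], [0.989, -0.15, 0.005], [0.004, -0.005, -1.0]]
force: [-0.4, 1.1, -0.6]
finger_gap: 0.0398
```

```bash
python3 -c "
from h import *
plan(.4783,-.3637,-.0185,81.1)"
```

```text
th 81.4 rz 0.3 shift now-axes [-0.0083  0.0004  0.03  ] final-axes [-0.0083  0.0004  0.03  ] rows 0.5 level [-0.31 -0.22  0.  ] t 10.25 gap 0.039832443889602276
```

Request:
servo_tool(targets=[[-0.004, 0, 0.01, 0, 0, 0], [-0.003, 0, 0.008, 0, 0, 0], [0, 0, 0.006, 0, 0, 0], [0, 0, 0, 0, 0, 0]])

```text
clock: 10.75
ee_pos: [0.4794, -0.3658, -0.0099]
ee_rot: [[0.152, 0.988, -0.0], [0.988, -0.152, 0.0], [0.0, -0.0, -1.0]]
force: [0.3, 0.4, 0.6]
finger_gap: 0.0394
```

```bash
python3 -c "
from h import *
plan(.4783,-.3637,-.0185,81.1)"
```

```text
th 81.2 rz 0.1 shift now-axes [ 0.0019 -0.0014  0.0086] final-axes [ 0.0019 -0.0014  0.0086] rows 0.1 level [-0.02 -0.02  0.  ] t 10.75 gap 0.039353239347746725
```

Request:
servo_tool(targets=[[0.001, -0.001, 0.003, 0, 0, 0], [0, 0, 0.003, 0, 0, 0], [0, 0, 0, 0, 0, 0], [0, 0, 0, 0, 0, 0]])

```text
clock: 11.25
ee_pos: [0.4788, -0.3648, -0.0157]
ee_rot: [[0.152, 0.988, 0.0], [0.988, -0.152, -0.0], [-0.0, 0.0, -1.0]]
force: [-0.7, -0.7, -0.9]
finger_gap: 0.0394
```

Request:
servo_tool(targets=[[0, 0, 0.002, 0, 0, 0], [0, 0, 0.0015, 0, 0, 0], [0, 0, 0, 0, 0, 0], [0, 0, 0, 0, 0, 0]])

```text
clock: 11.75
ee_pos: [0.4787, -0.3648, -0.0192]
ee_rot: [[0.152, 0.988, -0.0], [0.988, -0.152, 0.0], [0.0, -0.0, -1.0]]
force: [0.5, 0.7, -0.0]
finger_gap: 0.0393
```

Request:
servo_tool(targets=[[0, 0, 0.0005, 0, 0, 0], [0, 0, 0, 0, 0, 0], [0, 0, 0, 0, 0, 0]], hand=122)

```text
clock: 12.12
ee_pos: [0.4788, -0.3648, -0.0197]
ee_rot: [[0.152, 0.988, 0.0], [0.988, -0.152, 0.0], [0.0, 0.0, -1.0]]
force: [0.6, -0.6, -0.3]
finger_gap: 0.0477
```

Request:
servo_tool(targets=[[0, 0, -0.02, 0, 0, 0], [0, 0, -0.05, 0, 0, 0], [0, 0, -0.04, 0, 0, 0], [0.05, 0, 0, 0, 0, 0], [0.05, 0, 0, 0, 0, 0]])

```text
clock: 12.75
ee_pos: [0.495, -0.266, 0.0928]
ee_rot: [[0.154, 0.988, 0.003], [0.988, -0.154, -0.002], [-0.001, 0.004, -1.0]]
force: [0.5, 0.3, -0.8]
finger_gap: 0.0484
```

Request:
servo_tool(targets=[[0.03, 0, 0, 0, 0, 10], [0.03, 0, 0, 0, 0, 10], [0, 0, 0, 0, 0, 0]], hand=100)

```text
clock: 13.12
ee_pos: [0.5099, -0.2048, 0.0918]
ee_rot: [[0.477, 0.879, 0.002], [0.879, -0.477, 0.001], [0.002, 0.001, -1.0]]
force: [-0.0, 0.4, -0.1]
finger_gap: 0.0558
```

```bash
python3 -c "
from h import *
snap('b2')
plan(.4343,-.1603,.06,61.4)"
```

```text
[ 0.5099 -0.2048  0.0918] [[0.47674864099061515, 0.8790371685949833, 0.002095123413257682], [0.8790380218886202, -0.4767510043877966, 0.0007974267168964987], [0.0016998199149697122, 0.0014615210372325201, -0.9999974872811005]] [ 0.2266  0.4216  0.1329  1.912  -0.0769  0.811  -0.0961]
th 61.5 rz 0.1 shift now-axes [ 0.0054 -0.0881  0.0316] final-axes [ 0.0052 -0.0881  0.0316] rows 1.5 level [ 0.09 -0.02 -0.  ] t 13.175 gap 0.05589601425259082
```

View pics/b2.png

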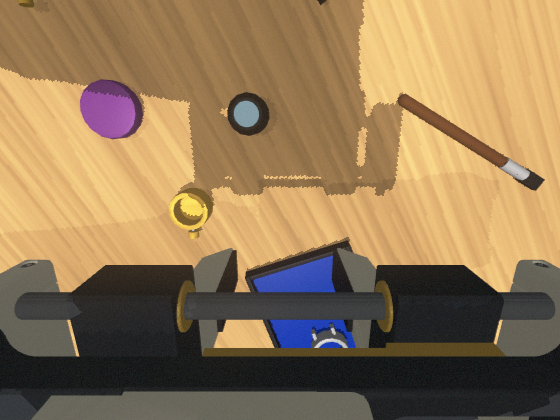

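Request:
servo_tool(targets=[[0.003, -0.045, 0.01, 0, 0, 0], [0.0025, -0.0431, 0.01, 0, 0, 0], [0, 0, 0.01, 0, 0, 0], [0, 0, 0, 0, 0, 0]])

```text
clock: 13.68
ee_pos: [0.434, -0.1622, 0.0606]
ee_rot: [[0.481, 0.876, 0.001], [0.876, -0.481, -0.001], [-0.0, 0.001, -1.0]]
force: [0.7, -0.1, 0.3]
finger_gap: 0.0556
```

```bash
python3 - <<'E'
from meas import *
st,im=snap("h1")
plan(.4343,-.1603,-.020,61.4)
e,bl=meas(st,im,"hold",(284,225),40,9)
c=onplane("wrist",e[0],.014,st)
print(e,c,[(a,np.round(b,1),onplane("wrist",b,.011,st)[:2]) for a,b in bl[:3]])
E
```

```text
[ 0.434  -0.1622  0.0606] [[0.48149654980565726, 0.8764476538719355, 0.0007632480777395925], [0.8764479447066378, -0.48149607644403153, -0.0007270409298206745], [-0.000269712362425156, 0.0010190149083122056, -0.9999994444317748]] [ 0.1908  0.344   0.1258  2.1328 -0.0676  0.6675 -0.14  ]
th 61.2 rz -0.2 shift now-axes [ 0.0016 -0.0015  0.0809] final-axes [ 0.0016 -0.0014  0.0809] rows 1.3 level [0.11 0.   0.  ] t 13.725 gap 0.055772070211507103
((284.28448486328125, 220.7149658203125), (43.17416763305664, 47.93563461303711), 0.643126368522644) [ 0.4347 -0.1602  0.014 ] [(80, array([283.8, 249.3]), array([ 0.4214, -0.1837]))]
```

View pics/h1.png

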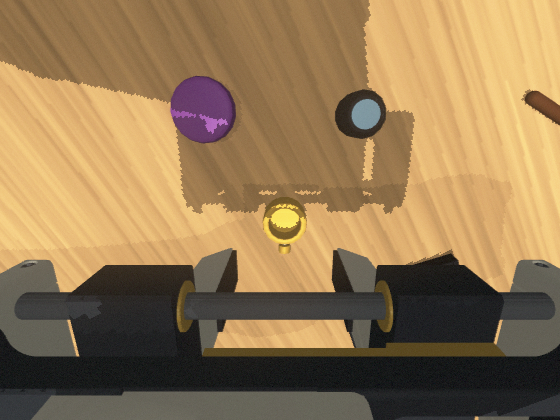

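Request:
servo_tool(targets=[[0.0015, -0.001, 0.045, 0, 0, 0], [0, 0, 0.025, 0, 0, 0], [0, 0, 0.01, 0, 0, 0], [0, 0, 0.004, 0, 0, 0], [0, 0, 0, 0, 0, 0]])

```text
clock: 14.35
ee_pos: [0.4343, -0.1594, -0.0231]
ee_rot: [[0.481, 0.877, 0.001], [0.877, -0.481, -0.0], [0.0, 0.001, -1.0]]
force: [0.1, -0.9, -0.3]
finger_gap: 0.0559
```

Request:
servo_tool(targets=[[0, 0, 0, 0, 0, 0], [0, 0, 0, 0, 0, 0], [0, 0, 0, 0, 0, 0], [0, 0, 0, 0, 0, 0]], hand=180, force=15)

```text
clock: 14.85
ee_pos: [0.4341, -0.1591, -0.0232]
ee_rot: [[0.481, 0.877, 0.001], [0.877, -0.481, -0.0], [0.0, 0.001, -1.0]]
force: [-0.0, 0.4, 6.4]
finger_gap: 0.0348
```

Request:
servo_tool(targets=[[0, 0, -0.015, 0, 0, 0], [0, 0, -0.05, 0, 0, 0], [0, 0, -0.05, 0, 0, 0], [0.0471, 0.0271, 0, 0, 0, 0], [0.0471, 0.0271, 0, 0, 0, 0]])

```text
clock: 15.48
ee_pos: [0.5278, -0.1025, 0.0936]
ee_rot: [[0.483, 0.876, 0.003], [0.876, -0.483, -0.0], [0.001, 0.003, -1.0]]
force: [0.5, -0.0, -1.1]
finger_gap: 0.0343
```

Request:
servo_tool(targets=[[0.0471, 0.0271, 0, 0, 0, 0], [0.0471, 0.0271, 0, 0, 0, 0], [0.0471, 0.0271, 0, 0, 0, 0], [0, 0, 0, 0, 0, -9], [0, 0, 0, 0, 0, -9]])

```text
clock: 16.1
ee_pos: [0.6652, -0.0168, 0.0913]
ee_rot: [[0.18, 0.984, -0.001], [0.984, -0.18, -0.0], [-0.001, -0.001, -1.0]]
force: [0.1, -0.2, -1.1]
finger_gap: 0.0344
```

Request:
servo_tool(targets=[[0, 0, 0.03, 0, 0, -9], [0, 0, 0.03, 0, 0, -8], [0, 0, 0, 0, 0, 0], [0, 0, 0, 0, 0, 0]])

```text
clock: 16.6
ee_pos: [0.6661, -0.0178, 0.0325]
ee_rot: [[-0.106, 0.994, 0.001], [0.994, 0.106, -0.0], [-0.0, 0.001, -1.0]]
force: [0.3, 0.1, -1.3]
finger_gap: 0.0344
```

```bash
python3 - <<'E'
from meas import *
st,im=snap("t1")
plan(.6664,-.0178,-.0166,96.26)
E
```

```text
[ 0.6661 -0.0178  0.0325] [[-0.10585307800165927, 0.9943813493795984, 0.0009262200513554163], [0.9943817519914426, 0.10585325301999002, -0.00014188557111749982], [-0.00023913177111361942, 0.0009059972929696278, -0.9999995609923543]] [ 0.0255  0.6762 -0.0555  1.6286  0.047   0.8372  0.0568]
th 96.1 rz -0.2 shift now-axes [-0.0001 -0.0003  0.0496] final-axes [-0.0001 -0.0003  0.0496] rows 0.8 level [0.12 0.02 0.  ] t 16.65 gap 0.0342033071181989
```

View pics/t1.png

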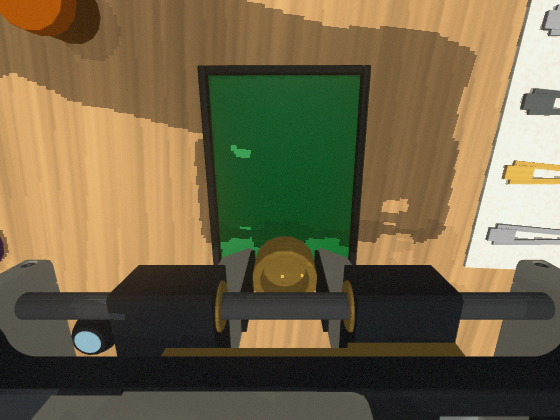

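Request:
servo_tool(targets=[[0, 0, 0.025, 0, 0, 0], [0, 0, 0.014, 0, 0, 0], [0, 0, 0.006, 0, 0, 0], [0, 0, 0.002, 0, 0, 0], [0, 0, 0, 0, 0, 0]])

```text
clock: 17.27
ee_pos: [0.666, -0.0176, -0.0152]
ee_rot: [[-0.109, 0.994, 0.001], [0.994, 0.109, 0.0], [-0.0, 0.001, -1.0]]
force: [0.0, 0.3, 0.3]
finger_gap: 0.0346
```

Request:
servo_tool(targets=[[0, 0, 0.001, 0, 0, 0], [0, 0, 0, 0, 0, 0], [0, 0, 0, 0, 0, 0]])

```text
clock: 17.65
ee_pos: [0.6656, -0.0177, -0.0165]
ee_rot: [[-0.109, 0.994, 0.0], [0.994, 0.109, 0.0], [0.0, 0.0, -1.0]]
force: [-0.7, -0.0, -1.0]
finger_gap: 0.0345
```

```bash
python3 - <<'E'
from h import *
im=eyes.read_camera("side")[130:260,240:390];a=cv2.resize(im,(390,338),interpolation=cv2.INTER_CUBIC)
im=eyes.read_camera("scene")[190:310,190:330];b=cv2.resize(im,(390,338),interpolation=cv2.INTER_CUBIC)
cv2.imwrite("pics/t2.png",np.hstack([a,b]))
E
```

```text
(no output)
```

View pics/t2.png

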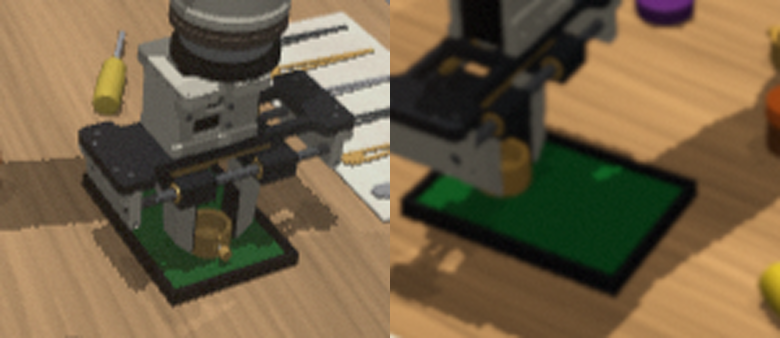

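Request:
servo_tool(targets=[[0, 0, 0.0008, 0, 0, 0], [0, 0, 0, 0, 0, 0]])

```text
clock: 18.0
ee_pos: [0.6657, -0.0177, -0.017]
ee_rot: [[-0.109, 0.994, 0.0], [0.994, 0.109, 0.0], [-0.0, 0.0, -1.0]]
force: [-2.3, -0.8, 4.1]
finger_gap: 0.0344
```

Request:
servo_tool(targets=[[0, 0, 0, 0, 0, 0], [0, 0, 0, 0, 0, 0]], hand=130)

```text
clock: 18.25
ee_pos: [0.6655, -0.0177, -0.0177]
ee_rot: [[-0.109, 0.994, -0.0], [0.994, 0.109, 0.0], [0.0, -0.0, -1.0]]
force: [-0.0, -0.2, -0.2]
finger_gap: 0.044
```

Request:
servo_tool(targets=[[0, 0, -0.02, 0, 0, 0], [0, 0, -0.05, 0, 0, 0], [0, 0, -0.05, 0, 0, 0], [0, 0, 0, 0, 0, 0]])

```text
clock: 18.75
ee_pos: [0.6703, -0.0177, 0.1096]
ee_rot: [[-0.109, 0.994, 0.011], [0.994, 0.109, 0.0], [-0.001, 0.011, -1.0]]
force: [1.5, 0.9, 0.1]
finger_gap: 0.0447
```

```bash
python3 - <<'E'
from h import *
print(tri(ray("scene",(324,180)),ray("side",(204,220.6))))
snap("t3")
plan(.4252,.0635,.09,66.5)
E
```

```text
(array([0.4288, 0.0248, 0.0552]), [0.014370280808592173, 0.014370280808592265])
[ 0.6703 -0.0177  0.1096] [[-0.10854300842651969, 0.994026056911228, 0.011428626480759088], [0.9940910071208556, 0.10854984601930054, 2.2150147320132706e-05], [-0.0012185578210978797, 0.0113634990518932, -0.999934690870426]] [ 0.0285  0.582  -0.0598  1.5901  0.0404  0.9593  0.0644]
th 96.2 rz 29.7 shift now-axes [ 0.107  -0.2326  0.0166] final-axes [-0.0224 -0.255   0.0166] rows 4.1 level [0.37 0.04 0.  ] t 18.8 gap 0.045159005132773954
```

View pics/t3.png

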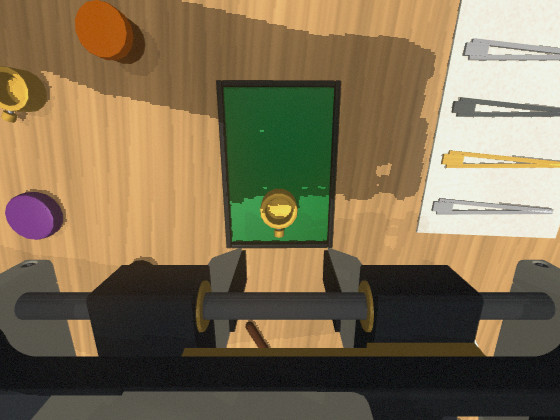

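Request:
servo_tool(targets=[[0.0214, -0.0465, 0.003, 0, 0, 0], [0.0214, -0.0465, 0.003, 0, 0, 0], [0.0214, -0.0465, 0.003, 0, 0, 0], [0.0214, -0.0465, 0.003, 0, 0, 0], [0.0214, -0.0465, 0.003, 0, 0, 0]], hand=100)

```text
clock: 19.42
ee_pos: [0.4201, 0.0637, 0.0868]
ee_rot: [[-0.109, 0.994, -0.002], [0.994, 0.109, -0.0], [-0.0, -0.002, -1.0]]
force: [0.8, 0.5, 0.4]
finger_gap: 0.0563
```

Request:
servo_tool(targets=[[0, 0, 0.01, 0, 0, 9.9], [0, 0, 0.01, 0, 0, 9.9], [0, 0, 0.01, 0, 0, 9.9], [0, 0, 0, 0, 0, 0], [0, 0, 0, 0, 0, 0]])

```text
clock: 20.05
ee_pos: [0.4224, 0.0635, 0.0574]
ee_rot: [[0.395, 0.919, -0.001], [0.919, -0.395, -0.0], [-0.0, -0.001, -1.0]]
force: [0.4, -1.2, -0.7]
finger_gap: 0.0558
```

```bash
python3 - <<'E'
from meas import *
st,im=snap("h2")
plan(.4255,.0635,-.023,66.5)
e,bl=meas(st,im,"hold",(284,220),40,9)
c=onplane("wrist",e[0],.014,st)
print(e,c,[(a,np.round(b,1),onplane("wrist",b,.011,st)[:2]) for a,b in bl[:3]])
E
```

```text
[0.4224 0.0635 0.0574] [[0.3949106032994741, 0.9187192137577792, -0.0007884630196598369], [0.9187194486386595, -0.3949108206819031, -0.00013565184589262185], [-0.00043599853537443353, -0.0006708059583936609, -0.9999996799622703]] [-0.1977  0.2974 -0.0162  2.2108  0.0079  0.6343 -0.6255]
th 66.7 rz 0.2 shift now-axes [0.0011 0.0026 0.0806] final-axes [0.0012 0.0026 0.0806] rows 1.3 level [-0.01  0.   -0.  ] t 20.1 gap 0.055980833955876635
((288.2781677246094, 222.9598846435547), (43.676612854003906, 48.34904861450195), 174.35472106933594) [0.4256 0.0635 0.014 ] [(83, array([287.8, 251.7]), array([0.4147, 0.0388]))]
```

View pics/h2.png

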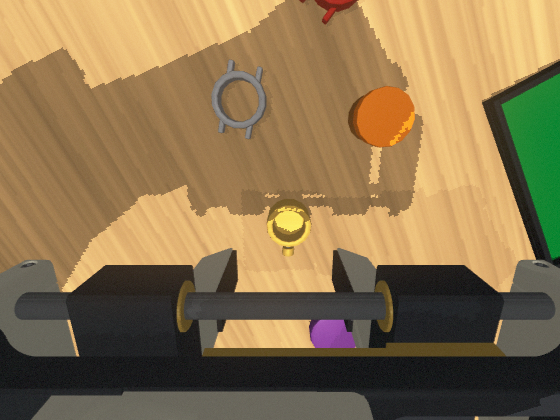

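Request:
servo_tool(targets=[[0.001, 0.0026, 0.045, 0, 0, 0], [0, 0, 0.022, 0, 0, 0], [0, 0, 0.01, 0, 0, 0], [0, 0, 0.003, 0, 0, 0], [0, 0, 0, 0, 0, 0]])

```text
clock: 20.72
ee_pos: [0.4261, 0.0634, -0.022]
ee_rot: [[0.398, 0.917, 0.001], [0.917, -0.398, 0.0], [0.001, 0.001, -1.0]]
force: [-0.1, 0.1, -0.1]
finger_gap: 0.0559
```

Request:
servo_tool(targets=[[0, 0, 0, 0, 0, 0], [0, 0, 0, 0, 0, 0], [0, 0, 0, 0, 0, 0], [0, 0, 0, 0, 0, 0]], hand=180)

```text
clock: 21.22
ee_pos: [0.4259, 0.0634, -0.0221]
ee_rot: [[0.398, 0.917, 0.001], [0.917, -0.398, 0.0], [0.0, 0.001, -1.0]]
force: [-0.4, -1.0, 6.3]
finger_gap: 0.0341
```

Request:
servo_tool(targets=[[0, 0, -0.015, 0, 0, 0], [0, 0, -0.05, 0, 0, 0], [0, 0, -0.05, 0, 0, 0], [0.0164, 0.0436, 0, 0, 0, 0], [0.0164, 0.0436, 0, 0, 0, 0]])

```text
clock: 21.85
ee_pos: [0.5204, 0.059, 0.0952]
ee_rot: [[0.398, 0.918, 0.004], [0.918, -0.398, 0.001], [0.002, 0.003, -1.0]]
force: [-0.3, 0.7, -0.8]
finger_gap: 0.0345
```

Request:
servo_tool(targets=[[0.0164, 0.0436, 0, 0, 0, 0], [0.0164, 0.0436, 0, 0, 0, 0], [0.0164, 0.0436, 0, 0, 0, 0], [0, 0, 0, 0, 0, -9.9], [0, 0, 0, 0, 0, -9.9]])

```text
clock: 22.48
ee_pos: [0.6579, 0.0516, 0.0925]
ee_rot: [[0.058, 0.998, -0.001], [0.998, -0.058, -0.0], [-0.0, -0.001, -1.0]]
force: [-0.2, 0.0, -1.0]
finger_gap: 0.0342
```

Request:
servo_tool(targets=[[0, 0, 0.03, 0, 0, -9.9], [0, 0, 0.03, 0, 0, 0], [0, 0, 0, 0, 0, 0], [0, 0, 0, 0, 0, 0]])

```text
clock: 22.98
ee_pos: [0.6588, 0.0518, 0.0338]
ee_rot: [[-0.109, 0.994, 0.001], [0.994, 0.109, 0.0], [-0.0, 0.001, -1.0]]
force: [0.5, 0.9, -1.1]
finger_gap: 0.0342
```

```bash
python3 - <<'E'
from h import *
snap("t4")
plan(.6588,.0518,-.0161,96.26)
E
```

```text
[0.6588 0.0518 0.0338] [[-0.10856752012606688, 0.9940885576101895, 0.0010164655277438474], [0.9940890743456245, 0.10856754165711952, 3.413486313455473e-05], [-7.642208666865539e-05, 0.0010141632130192348, -0.9999994828161872]] [-0.0468  0.6682 -0.1019  1.6424  0.0853  0.8343 -0.0754]
th 96.2 rz -0.0 shift now-axes [-0.0001 -0.0005  0.0503] final-axes [-0.0001 -0.0005  0.0503] rows 0.8 level [0.13 0.   0.  ] t 23.025 gap 0.0344798770610054
```

View pics/t4.png

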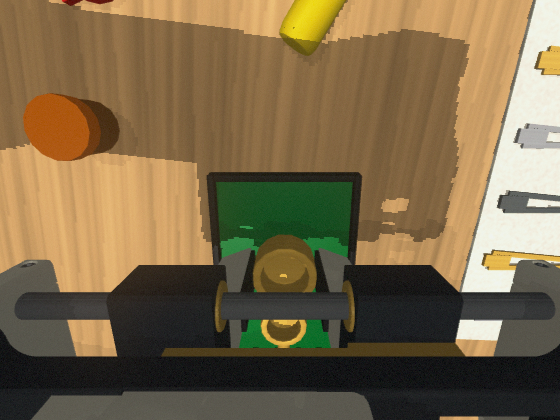

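Request:
servo_tool(targets=[[0, 0, 0.025, 0, 0, 0], [0, 0, 0.014, 0, 0, 0], [0, 0, 0.006, 0, 0, 0], [0, 0, 0.003, 0, 0, 0], [0, 0, 0, 0, 0, 0]])

```text
clock: 23.65
ee_pos: [0.6585, 0.0518, -0.0151]
ee_rot: [[-0.109, 0.994, 0.0], [0.994, 0.109, 0.0], [0.0, 0.0, -1.0]]
force: [0.5, 0.1, -0.8]
finger_gap: 0.0345
```

Request:
servo_tool(targets=[[0, 0, 0.001, 0, 0, 0], [0, 0, 0, 0, 0, 0], [0, 0, 0, 0, 0, 0]])

```text
clock: 24.02
ee_pos: [0.6588, 0.0518, -0.016]
ee_rot: [[-0.109, 0.994, 0.001], [0.994, 0.109, 0.0], [0.0, 0.001, -1.0]]
force: [-0.3, 0.4, 1.4]
finger_gap: 0.0342
```

Contact just begins; release, then go for the second steel case.

Request:
servo_tool(targets=[[0, 0, 0, 0, 0, 0], [0, 0, 0, 0, 0, 0]], hand=130)

```text
clock: 24.28
ee_pos: [0.658, 0.0518, -0.0165]
ee_rot: [[-0.109, 0.994, -0.0], [0.994, 0.109, 0.0], [0.0, -0.0, -1.0]]
force: [-0.5, -0.1, -0.1]
finger_gap: 0.0443
```

Request:
servo_tool(targets=[[0, 0, -0.02, 0, 0, 0], [0, 0, -0.05, 0, 0, 0], [0, 0, -0.05, 0, 0, 0], [0, 0, 0, 0, 0, 0]])

```text
clock: 24.78
ee_pos: [0.6628, 0.0524, 0.1106]
ee_rot: [[-0.109, 0.994, 0.011], [0.994, 0.109, 0.001], [0.0, 0.011, -1.0]]
force: [0.1, -0.3, -0.7]
finger_gap: 0.0448
```

```bash
python3 - <<'E'
from h import *
plan(.4287,.1645,.08,55.2)
E
```

```text
th 96.2 rz 41.0 shift now-axes [ 0.1369 -0.2205  0.0306] final-axes [-0.0415 -0.2562  0.0306] rows 4.2 level [ 0.65 -0.   -0.  ] t 24.775 gap 0.04484152361999529
```

Request:
servo_tool(targets=[[0.0274, -0.0441, 0.002, 0, 0, 0], [0.0274, -0.0441, 0.002, 0, 0, 0], [0.0274, -0.0441, 0.002, 0, 0, 0], [0.0274, -0.0441, 0.002, 0, 0, 0], [0.0274, -0.0441, 0.002, 0, 0, 0]], hand=100)

```text
clock: 25.4
ee_pos: [0.4223, 0.1645, 0.0937]
ee_rot: [[-0.109, 0.994, 0.0], [0.994, 0.109, 0.0], [0.0, 0.0, -1.0]]
force: [0.4, 0.8, 0.7]
finger_gap: 0.0558
```

Request:
servo_tool(targets=[[0, 0, 0.01, 0, 0, 10.2], [0, 0, 0.01, 0, 0, 10.2], [0, 0, 0.01, 0, 0, 10.2], [0, 0, 0, 0, 0, 10.2], [0, 0, 0, 0, 0, 0]])

```text
clock: 26.02
ee_pos: [0.4238, 0.1639, 0.0636]
ee_rot: [[0.566, 0.825, -0.0], [0.825, -0.566, -0.0], [-0.0, -0.0, -1.0]]
force: [0.4, 0.2, -0.2]
finger_gap: 0.0556
```

```bash
python3 - <<'E'
from meas import *
st,im=snap("c2")
plan(.4287,.1645,-.025,55.2)
e,bl=meas(st,im,"case",(288,220),36)
print(e[0],e[1],onplane("wrist",e[0],.008,st),[(a,np.round(b,1),onplane("wrist",b,.006,st)[:2]) for a,b in bl[:5]])
E
```

```text
[0.4238 0.1639 0.0636] [[0.5657062368924829, 0.8246068049394708, -0.0002660610143396715], [0.8246067274486645, -0.5657062992054546, -0.0003578905875918627], [-0.00044563140573702367, -1.693476481048261e-05, -0.9999999005629269]] [-0.3974  0.3256 -0.0356  2.1457  0.0186  0.6709 -1.047 ]
th 55.7 rz 0.5 shift now-axes [0.0031 0.0037 0.0887] final-axes [0.0031 0.0037 0.0887] rows 1.4 level [0.   0.01 0.  ] t 26.075 gap 0.05589738174203828
(289.10235595703125, 215.28631591796875) (46.55418014526367, 48.4656982421875) [0.4291 0.165  0.008 ] [(34, array([277. , 189.3]), array([0.4332, 0.1891])), (29, array([302. , 189.8]), array([0.4502, 0.1769])), (23, array([300.3, 240.7]), array([0.4237, 0.1394])), (18, array([276.4, 240.2]), array([0.4065, 0.1518]))]
```

View pics/c2.png

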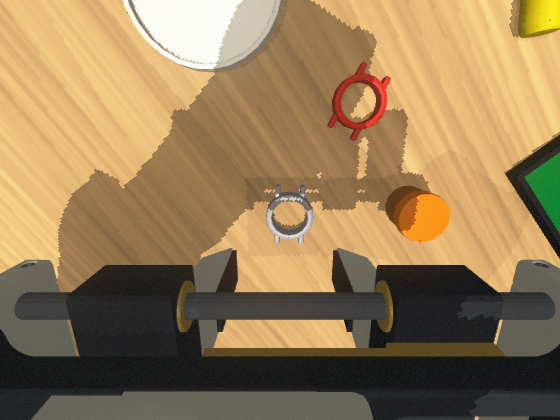

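Request:
servo_tool(targets=[[0.003, 0.004, 0.03, 0, 0, 0], [0, 0, 0.02, 0, 0, 0], [0, 0, 0.015, 0, 0, 0], [0, 0, 0, 0, 0, 0]])

```text
clock: 26.58
ee_pos: [0.4282, 0.1638, -0.0023]
ee_rot: [[0.566, 0.824, -0.002], [0.824, -0.566, -0.001], [-0.002, -0.001, -1.0]]
force: [0.3, 0.2, 0.3]
finger_gap: 0.0557
```

```bash
python3 - <<'E'
from h import *
plan(.429,.165,-.023,55.2)
im=eyes.read_camera("side")[120:240,130:280];a=cv2.resize(im,(395,316),interpolation=cv2.INTER_CUBIC)
im=eyes.read_camera("scene")[150:270,290:440];b=cv2.resize(im,(395,316),interpolation=cv2.INTER_CUBIC)
cv2.imwrite("pics/c3.png",np.hstack([a,b]))
E
```

```text
th 55.5 rz 0.3 shift now-axes [ 0.0014 -0.      0.0207] final-axes [ 0.0014 -0.      0.0207] rows 0.3 level [-0.07  0.1  -0.  ] t 26.575 gap 0.05567158234442162
```

View pics/c3.png

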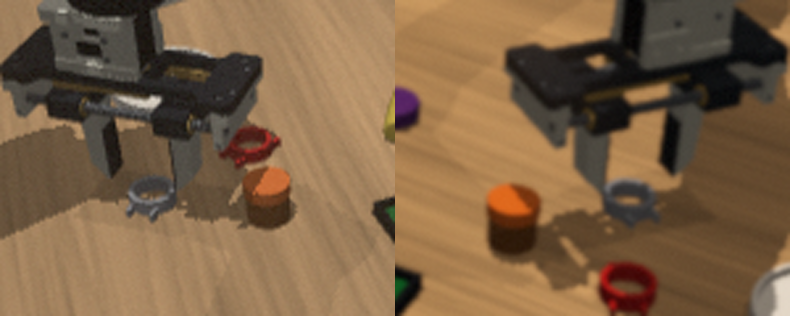

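Request:
servo_tool(targets=[[0.001, 0, 0.006, 0, 0, 0], [0, 0, 0.006, 0, 0, 0], [0, 0, 0, 0, 0, 0]])

```text
clock: 27.05
ee_pos: [0.4293, 0.1649, -0.0139]
ee_rot: [[0.567, 0.824, -0.001], [0.824, -0.567, -0.0], [-0.001, -0.0, -1.0]]
force: [-1.1, -0.3, -0.6]
finger_gap: 0.0559
```

```bash
python3 - <<'E'
from h import *
im=eyes.read_camera("side")[120:240,130:280];a=cv2.resize(im,(395,316),interpolation=cv2.INTER_CUBIC)
im=eyes.read_camera("scene")[150:270,290:440];b=cv2.resize(im,(395,316),interpolation=cv2.INTER_CUBIC)
cv2.imwrite("pics/c4.png",np.hstack([a,b]))
E
```

```text
(no output)
```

View pics/c4.png

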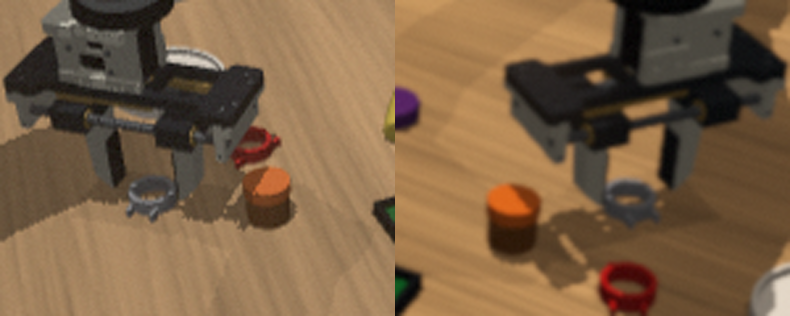

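Request:
servo_tool(targets=[[0, 0, 0.005, 0, 0, 0], [0, 0, 0.004, 0, 0, 0], [0, 0, 0, 0, 0, 0]])

```text
clock: 27.52
ee_pos: [0.4293, 0.1648, -0.0229]
ee_rot: [[0.567, 0.824, -0.001], [0.824, -0.567, -0.0], [-0.001, -0.0, -1.0]]
force: [0.1, -0.4, 0.3]
finger_gap: 0.0558
```

Request:
servo_tool(targets=[[0, 0, 0, 0, 0, 0], [0, 0, 0, 0, 0, 0], [0, 0, 0, 0, 0, 0], [0, 0, 0, 0, 0, 0]], hand=165)

```text
clock: 28.02
ee_pos: [0.4297, 0.165, -0.0224]
ee_rot: [[0.567, 0.823, 0.0], [0.823, -0.567, 0.0], [0.0, 0.0, -1.0]]
force: [1.1, -0.0, -0.3]
finger_gap: 0.0396
```

Request:
servo_tool(targets=[[0, 0, -0.015, 0, 0, 0], [0, 0, -0.05, 0, 0, 0], [0, 0, -0.05, 0, 0, 0], [-0.0431, 0.0387, 0, 0, 0, 0], [-0.0431, 0.0387, 0, 0, 0, 0]])

```text
clock: 28.65
ee_pos: [0.4456, 0.0497, 0.0946]
ee_rot: [[0.565, 0.825, 0.004], [0.825, -0.565, 0.001], [0.003, 0.002, -1.0]]
force: [1.1, -0.8, -1.2]
finger_gap: 0.0395
```

Request:
servo_tool(targets=[[-0.0431, 0.0387, 0, 0, 0, 0], [-0.0431, 0.0387, 0, 0, 0, 0], [-0.0431, 0.0387, 0, 0, 0, 0], [-0.0431, 0.0387, 0, 0, 0, 0], [-0.0431, 0.0387, 0, 0, 0, 0]])

```text
clock: 29.28
ee_pos: [0.4819, -0.2388, 0.0937]
ee_rot: [[0.567, 0.824, 0.001], [0.824, -0.567, 0.0], [0.001, 0.001, -1.0]]
force: [0.7, 0.0, -0.6]
finger_gap: 0.0395
```

Request:
servo_tool(targets=[[-0.0431, 0.0387, 0, 0, 0, 0], [0, 0, 0, 0, 0, -8.5], [0, 0, 0.02, 0, 0, -8.5], [0, 0, 0.02, 0, 0, -8.5], [0, 0, 0, 0, 0, 0]])

```text
clock: 29.9
ee_pos: [0.4876, -0.2938, 0.0519]
ee_rot: [[0.159, 0.987, -0.003], [0.987, -0.159, 0.002], [0.001, -0.003, -1.0]]
force: [-0.1, -0.2, -0.4]
finger_gap: 0.0393
```

```bash
python3 - <<'E'
from h import *
snap("b3")
plan(.489,-.2945,-.0164,81.1)
E
```

```text
[ 0.4876 -0.2938  0.0519] [[0.15895163741353097, 0.9872831798773376, -0.0025099192915646012], [0.9872852593903997, -0.15894713119896342, 0.0019042253150940698], [0.0014810651533539298, -0.0027806860506600106, -0.9999950371032343]] [ 0.4527  0.5108  0.0544  1.8771 -0.0394  0.7578  0.3692]
th 80.8 rz -0.3 shift now-axes [-0.0001  0.0005  0.0692] final-axes [-0.0001  0.0005  0.0692] rows 1.1 level [-0.05 -0.04  0.  ] t 29.95 gap 0.0394188248932442
```

View pics/b3.png

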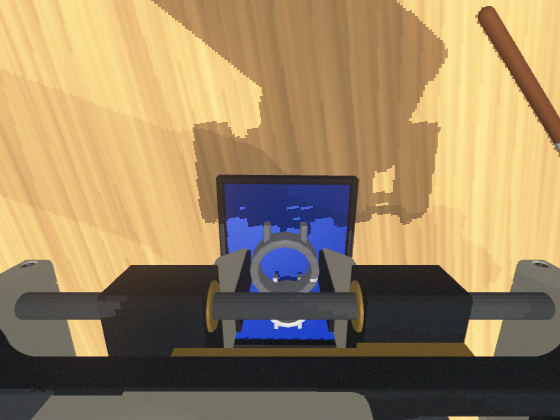

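Request:
servo_tool(targets=[[0, 0, 0.03, 0, 0, 0], [0, 0, 0.025, 0, 0, 0], [0, 0, 0.008, 0, 0, 0], [0, 0, 0.003, 0, 0, 0], [0, 0, 0, 0, 0, 0]])

```text
clock: 30.58
ee_pos: [0.4898, -0.295, -0.0125]
ee_rot: [[0.158, 0.987, 0.001], [0.987, -0.158, -0.001], [-0.001, 0.001, -1.0]]
force: [0.5, 0.7, -0.5]
finger_gap: 0.0394
```

Request:
servo_tool(targets=[[0, 0, 0.001, 0, 0, 0], [0, 0, 0, 0, 0, 0], [0, 0, 0, 0, 0, 0]])

```text
clock: 30.95
ee_pos: [0.4892, -0.2947, -0.0142]
ee_rot: [[0.158, 0.988, 0.0], [0.988, -0.158, -0.0], [-0.0, 0.0, -1.0]]
force: [0.5, 0.2, -0.6]
finger_gap: 0.0393
```

Request:
servo_tool(targets=[[0, 0, 0.001, 0, 0, 0], [0, 0, 0.001, 0, 0, 0], [0, 0, 0, 0, 0, 0], [0, 0, 0, 0, 0, 0]])

```text
clock: 31.45
ee_pos: [0.489, -0.2946, -0.0164]
ee_rot: [[0.157, 0.988, -0.0], [0.988, -0.157, 0.0], [0.0, -0.0, -1.0]]
force: [0.2, 1.1, 2.7]
finger_gap: 0.0396
```

Request:
servo_tool(targets=[[0, 0, 0, 0, 0, 0], [0, 0, 0, 0, 0, 0], [0, 0, 0, 0, 0, 0]], hand=122)

```text
clock: 31.82
ee_pos: [0.489, -0.2946, -0.0166]
ee_rot: [[0.157, 0.988, -0.0], [0.988, -0.157, 0.0], [0.0, -0.0, -1.0]]
force: [-0.7, 0.5, -0.2]
finger_gap: 0.0476
```

Request:
servo_tool(targets=[[0, 0, -0.02, 0, 0, 0], [0, 0, -0.05, 0, 0, 0], [0, 0, -0.04, 0, 0, 0], [0.05, 0, 0, 0, 0, 0], [0.05, 0, 0, 0, 0, 0]])

```text
clock: 32.45
ee_pos: [0.5059, -0.1957, 0.096]
ee_rot: [[0.16, 0.987, 0.004], [0.987, -0.16, -0.001], [-0.001, 0.004, -1.0]]
force: [1.0, 0.1, -0.4]
finger_gap: 0.0478
```

```bash
python3 - <<'E'
from h import *
snap("l1")
plan(.5243,-.1141,.07,82)
E
```

```text
[ 0.5059 -0.1957  0.096 ] [[0.15963831624334768, 0.9871691380739022, 0.0035638211821640733], [0.9871753784291135, -0.15963498985756736, -0.0012009315180554867], [-0.000616611973295661, 0.003709831209622541, -0.9999929284460319]] [ 0.2902  0.4016  0.036   1.9258 -0.0194  0.8107  0.1763]
th 81.4 rz -0.6 shift now-axes [0.0736 0.0061 0.0253] final-axes [0.0735 0.007  0.0253] rows 1.2 level [ 0.1  -0.28 -0.  ] t 32.5 gap 0.04783835600423992
```

View pics/l1.png

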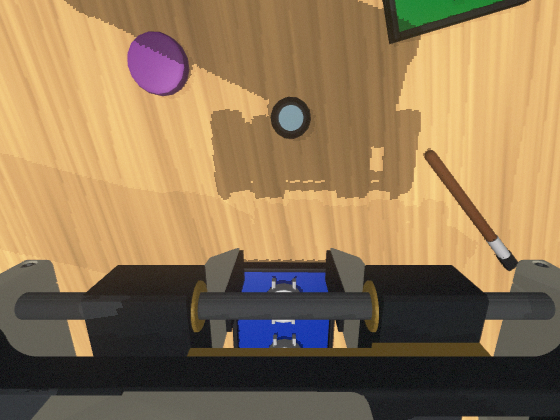

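Request:
servo_tool(targets=[[0.037, 0.003, 0.012, 0, 0, 0], [0.0366, 0.003, 0.013, 0, 0, 0], [0, 0, 0, 0, 0, 0]], hand=105)

```text
clock: 32.88
ee_pos: [0.5228, -0.12, 0.0688]
ee_rot: [[0.152, 0.988, -0.0], [0.988, -0.152, 0.002], [0.002, -0.001, -1.0]]
force: [0.1, -0.9, -0.2]
finger_gap: 0.0539
```

```bash
python3 - <<'E'
from meas import *
st,im=snap("l2")
u=proj("wrist",[.5243,-.1141,.03],st);print(u)
e,_=meas(st,im,"lens",u,25);print(e,onplane("wrist",e[0],.030,st))
plan(.5243,-.1141,-.023)
E
```

```text
[ 0.5228 -0.12    0.0688] [[0.15153951953111996, 0.9884511703351679, -0.00024058951331313964], [0.9884495133616652, -0.1515388069290899, 0.0018840195314912486], [0.0018258026630297182, -0.0005233140019439029, -0.9999981962919189]] [ 0.1677  0.4359  0.0113  1.9514 -0.0096  0.7549  0.0329]
[285.418  219.2923]
((285.36431884765625, 219.53834533691406), (23.642637252807617, 24.289287567138672), 87.56874084472656) [ 0.5242 -0.1143  0.03  ]
th 81.1 rz 0.0 shift now-axes [0.0086 0.0003 0.0922] final-axes [0.0086 0.0003 0.0922] rows 1.5 level [ 0.01 -0.02 -0.  ] t 32.925 gap 0.05363100316182505
```

View pics/l2.png

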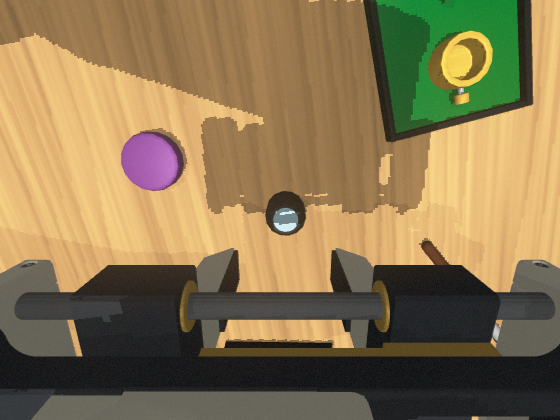

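Request:
servo_tool(targets=[[0.006, 0, 0.02, 0, 0, 0], [0, 0, 0.015, 0, 0, 0], [0, 0, 0, 0, 0, 0]])

```text
clock: 33.3
ee_pos: [0.522, -0.1192, 0.0327]
ee_rot: [[0.159, 0.987, -0.002], [0.987, -0.159, -0.0], [-0.001, -0.002, -1.0]]
force: [-0.2, 0.2, 0.3]
finger_gap: 0.0539
```

```bash
python3 - <<'E'
from meas import *
plan(.5243,-.1141,-.023)
E
```

```text
th 80.9 rz 0.0 shift now-axes [0.0054 0.0015 0.0557] final-axes [0.0054 0.0015 0.0557] rows 0.9 level [-0.13  0.03 -0.  ] t 33.3 gap 0.053862762104953464
```

Request:
servo_tool(targets=[[0.005, 0.001, 0.018, 0, 0, 0], [0, 0, 0.018, 0, 0, 0], [0, 0, 0.012, 0, 0, 0], [0, 0, 0.007, 0, 0, 0], [0, 0, 0, 0, 0, 0]])

```text
clock: 33.92
ee_pos: [0.5245, -0.1134, -0.0222]
ee_rot: [[0.158, 0.988, -0.001], [0.988, -0.158, 0.0], [-0.0, -0.001, -1.0]]
force: [-1.0, -0.1, 0.0]
finger_gap: 0.0542
```

Request:
servo_tool(targets=[[0, 0, 0, 0, 0, 0], [0, 0, 0, 0, 0, 0], [0, 0, 0, 0, 0, 0], [0, 0, 0, 0, 0, 0]], hand=180, force=12)

```text
clock: 34.42
ee_pos: [0.5254, -0.1135, -0.021]
ee_rot: [[0.157, 0.988, 0.001], [0.988, -0.157, -0.0], [0.0, 0.001, -1.0]]
force: [-0.3, 0.3, 2.9]
finger_gap: 0.033
```

Request:
servo_tool(targets=[[0, 0, -0.015, 0, 0, 0], [0, 0, -0.05, 0, 0, 0], [0, 0, -0.05, 0, 0, 0], [0, 0, 0, 0, 0, 0]])

```text
clock: 34.92
ee_pos: [0.5289, -0.1141, 0.0986]
ee_rot: [[0.158, 0.987, 0.009], [0.988, -0.158, -0.002], [-0.0, 0.009, -1.0]]
force: [-0.4, -0.2, -0.2]
finger_gap: 0.0331
```

Request:
servo_tool(targets=[[0.055, -0.0153, 0, 0, 0, 0], [0.055, -0.0153, 0, 0, 0, 0], [0.055, -0.0153, 0, 0, 0, 0], [0.055, -0.0153, 0, 0, 0, 0], [0.055, -0.0153, 0, 0, 0, 0]])

```text
clock: 35.55
ee_pos: [0.4917, 0.1716, 0.0931]
ee_rot: [[0.158, 0.987, -0.001], [0.987, -0.158, -0.0], [-0.001, -0.001, -1.0]]
force: [0.7, -0.2, -0.4]
finger_gap: 0.0331
```

Request:
servo_tool(targets=[[0.055, -0.0153, 0, 0, 0, 0], [0, 0, 0, 0, 0, 0], [0, 0, 0, 0, 0, 0]])

```text
clock: 35.92
ee_pos: [0.4856, 0.2262, 0.0929]
ee_rot: [[0.157, 0.988, -0.001], [0.988, -0.157, -0.001], [-0.002, -0.001, -1.0]]
force: [0.8, 0.5, 0.2]
finger_gap: 0.0331
```

```bash
python3 - <<'E'
from meas import *
st,im=snap("d1")
h=cv2.cvtColor(im,cv2.COLOR_BGR2HSV)
u=proj("wrist",[.473,.3405,.012],st);print(u)
m=((h[...,1]<60)&(h[...,2]>100)).astype(np.uint8)*255
m=big(win(m,u,100));e=ell(m);print(e,onplane("wrist",e[0],.010,st))
plan(.473,.3405,.03)
E
```

```text
[0.4856 0.2262 0.0929] [[0.15680173315668955, 0.9876291170509324, -0.0013941421212131384], [0.9876288904876324, -0.15680359489115003, -0.0013443598403847065], [-0.0015463354185532973, -0.0011660970833972577, -0.999998124530424]] [-0.4068  0.4017 -0.0971  1.935   0.0531  0.8091 -0.6904]
[248.0048  82.5541]
((249.7782440185547, 80.00519561767578), (134.03904724121094, 146.41189575195312), 168.22274780273438) [0.4746 0.3424 0.01  ]
th 80.9 rz 0.0 shift now-axes [ 0.1118 -0.0312  0.0629] final-axes [ 0.1118 -0.0312  0.0629] rows 2.1 level [-0.05  0.1  -0.  ] t 35.975 gap 0.0334045614706303
```

View pics/d1.png

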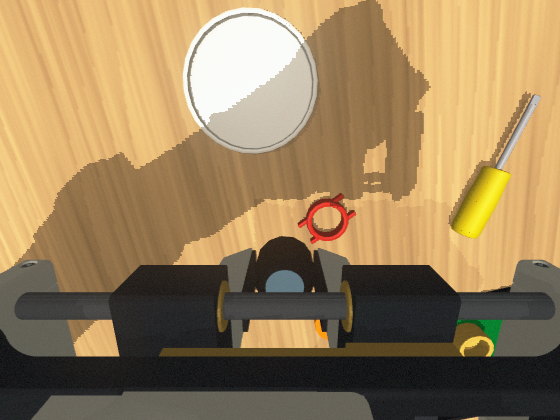

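Request:
servo_tool(targets=[[0.0376, -0.0101, 0, 0, 0, 0], [0.0376, -0.0101, 0, 0, 0, 0], [0.0376, -0.0101, 0, 0, 0, 0], [0, 0, 0.03, 0, 0, 0], [0, 0, 0.03, 0, 0, 0]])

```text
clock: 36.6
ee_pos: [0.4753, 0.3415, 0.0329]
ee_rot: [[0.16, 0.987, 0.001], [0.987, -0.16, -0.001], [-0.0, 0.001, -1.0]]
force: [0.1, -1.3, -1.4]
finger_gap: 0.0332
```

Request:
servo_tool(targets=[[0, 0, 0, 0, 0, 0], [0, 0, 0, 0, 0, 0]])

```text
clock: 36.85
ee_pos: [0.4753, 0.3421, 0.0343]
ee_rot: [[0.159, 0.987, 0.001], [0.987, -0.159, 0.0], [0.0, 0.001, -1.0]]
force: [0.2, -0.4, -0.2]
finger_gap: 0.0328
```

```bash
python3 - <<'E'
from meas import *
plan(.474,.3415,-.0150)
E
```

```text
th 80.8 rz 0.0 shift now-axes [-0.0008 -0.0011  0.0493] final-axes [-0.0008 -0.0011  0.0493] rows 0.8 level [ 0.04 -0.01 -0.  ] t 36.85 gap 0.032817845698173746
```

Request:
servo_tool(targets=[[0, -0.001, 0.02, 0, 0, 0], [0, 0, 0.015, 0, 0, 0], [0, 0, 0.008, 0, 0, 0], [0, 0, 0.004, 0, 0, 0], [0, 0, 0, 0, 0, 0]])

```text
clock: 37.48
ee_pos: [0.4732, 0.3433, -0.0135]
ee_rot: [[0.157, 0.988, -0.0], [0.988, -0.157, -0.0], [-0.0, -0.0, -1.0]]
force: [-0.7, 1.0, -0.3]
finger_gap: 0.0332
```

Request:
servo_tool(targets=[[0, 0, 0.001, 0, 0, 0], [0, 0, 0.001, 0, 0, 0], [0, 0, 0, 0, 0, 0]])

```text
clock: 37.85
ee_pos: [0.4735, 0.3435, -0.015]
ee_rot: [[0.157, 0.988, 0.001], [0.988, -0.157, 0.0], [0.001, 0.001, -1.0]]
force: [-1.3, -0.1, 3.1]
finger_gap: 0.0334
```

Contact with the dish floor at the expected height (3 N); release and lift.

Request:
servo_tool(targets=[[0, 0, 0, 0, 0, 0], [0, 0, 0, 0, 0, 0], [0, 0, 0, 0, 0, 0]], hand=132)

```text
clock: 38.22
ee_pos: [0.4731, 0.3432, -0.0156]
ee_rot: [[0.157, 0.988, -0.0], [0.988, -0.157, -0.0], [-0.0, -0.0, -1.0]]
force: [-0.3, -0.8, -0.2]
finger_gap: 0.0441
```

Request:
servo_tool(targets=[[0, 0, -0.015, 0, 0, 0], [0, 0, -0.04, 0, 0, 0], [0, 0, -0.05, 0, 0, 0], [0, 0, -0.05, 0, 0, 0], [-0.05, 0, 0, 0, 0, 0]])

```text
clock: 38.85
ee_pos: [0.4684, 0.3001, 0.1457]
ee_rot: [[0.152, 0.988, 0.01], [0.988, -0.152, 0.009], [0.01, 0.008, -1.0]]
force: [1.0, -0.9, -0.0]
finger_gap: 0.0442
```

```bash
python3 - <<'E'
from meas import *
st,im=snap("f1")
for n in("scene","side"): cv2.imwrite(f"pics/{n}9.png",eyes.read_camera(n))
E
```

```text
[0.4684 0.3001 0.1457] [[0.15173698731589774, 0.9883734282762294, 0.009687773623903068], [0.9883666497978082, -0.1518240637835263, 0.008989951263070207], [0.01035626611051275, 0.008210964239881689, -0.9999126600951203]] [-0.5162  0.355  -0.123   1.8596  0.0518  0.917  -0.815 ]
```

View pics/scene9.png

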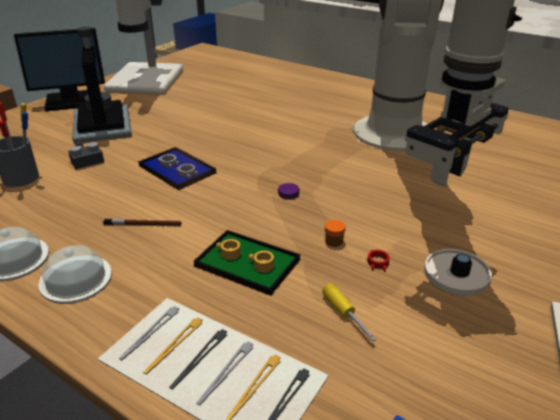

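View pics/side9.png

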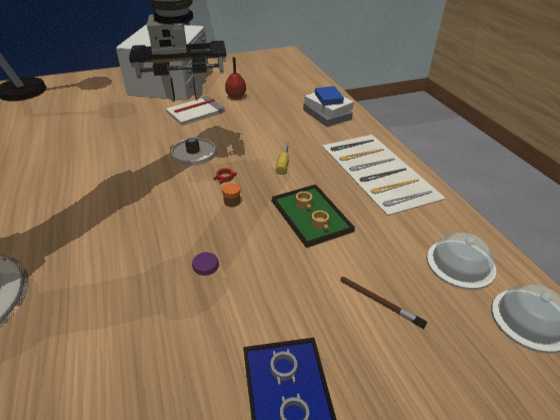

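```bash
python3 - <<'E'
from meas import *
A={n:cv2.imread(f"pics/{n}0.png") for n in("scene","side")};B={n:cv2.imread(f"pics/{n}9.png") for n in("scene","side")}
def cen(im,lo,hi,c,r=18):
    h=cv2.cvtColor(im,cv2.COLOR_BGR2HSV);m=win(cv2.inRange(h,lo,hi),c,r);return np.array(ell(big(m))[0])
for n,j,c in(("scene",(335,228),(289,190)),("side",(231,190),(205,263))):
    print(n,"jar shift px",cen(B[n],(3,180,120),(14,255,255),j)-cen(A[n],(3,180,120),(14,255,255),j),"cushion",cen(B[n],(125,60,20),(160,255,255),c)-cen(A[n],(125,60,20),(160,255,255),c))
def both(name,lo,hi,u,v,r1,r2):
    a=cen(B["scene"],lo,hi,u,r1);b=cen(B["side"],lo,hi,v,r2);print(name,a,b,tri(ray("scene",a),ray("side",b)))
both("lens",(85,25,80),(115,255,255),(461,259),(193,140),10,8)
hb=((15,120,40),(30,255,255))
both("holder1",*hb,(230,249),(320,220),15,13);both("holder2",*hb,(263,261),(304,199),15,12)
both("case near",(0,0,60),(180,90,255),(187,170),(284,365),13,18);both("case far",(0,0,60),(180,90,255),(168,159),(295,411),13,20)
def crop(n,im,x,y,w,h): return cv2.resize(im[y:y+h,x:x+w],(260,220),interpolation=cv2.INTER_CUBIC)
cv2.imwrite("pics/fin.png",np.vstack([np.hstack([crop(0,B["scene"],*q) for q in((135,140,85,60),(190,225,115,75),(420,240,80,60))]),np.hstack([crop(0,B["side"],*q) for q in((240,335,100,85),(268,180,90,70),(165,130,60,45))])]))
E
```

```text
scene jar shift px [0.0473 0.1565] cushion [0.1995 0.0998]
side jar shift px [-0.1598 -0.2098] cushion [-0.0686 -0.0232]
lens [462.786  257.7117] [191.1903 139.7472] (array([0.4716, 0.3434, 0.0362]), [0.00025907052512119867, 0.0002590705251211895])
holder1 [228.8656 248.3918] [320.7408 219.9789] (array([ 0.6655, -0.0211,  0.0179]), [0.000581837181549695, 0.0005818371815497717])
holder2 [261.8238 260.4012] [304.0717 200.0443] (array([0.6582, 0.0492, 0.0179]), [2.1582523055004726e-05, 2.1582523055015395e-05])
case near [186.9878 170.4296] [283.4123 365.381 ] (array([ 0.4872, -0.2941,  0.0116]), [0.0008427053918666032, 0.0008427053918663688])
case far [168.2937 159.9113] [293.6449 411.4196] (array([ 0.4774, -0.3631,  0.014 ]), [0.0002851569579569446, 0.0002851569579569611])
```

View pics/fin.png

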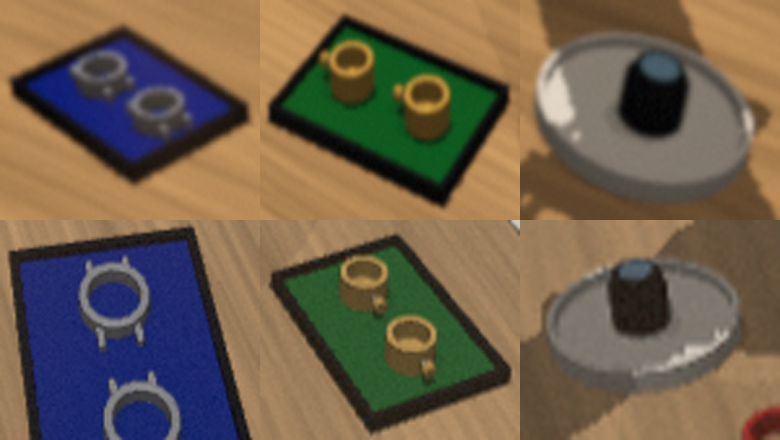

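Everything is in place and upright, and the lens stands at 36 mm (30 plus the 6 mm floor). The gripper is clear, so I am handing in.

```bash
python3 -c "
from station import ticket
print(ticket.close_job())"
```

```text
the job is handed in; nothing more can be done
None
```

All five parts are in their homes and the job is handed in. It took about 39 s of the 115 s allowed; the system reports no verdict.

**Placing:** The two steel cases lie on the blue felt and the two brass holders stand on the green felt. The loupe stands lens up, about 3 mm from the dish centre. The red look-alike was never touched.

**Final checks, by two-view triangulation:**

| Part | Position x, y (m) | Height of the point seen (mm) |
|---|---|---|
| Steel case, near | 0.487, -0.294 | 12 |
| Steel case, far | 0.477, -0.363 | 14 |
| Holder 1 | 0.666, -0.021 | 18 |
| Holder 2 | 0.658, 0.049 | 18 |
| Loupe lens | 0.472, 0.343 | 36 |

- **Heights:** All agree with undersides resting on the 6 mm floors. I judged uprightness by eye from the enlarged crops; it looked right for every part.
- **Jar and cushion:** Their images shifted by no more than 0.3 pixel, so they did not move.

**What disagreed:**
- **Fingertip position:** The visible fingertips turned out to be about 29 mm behind the reported TCP, not at it. My first two closings on the first case therefore missed. The second touched its top rim with about 5 N, and the case did not visibly move. I measured the offset in the side image and lowered every later grasp to suit.
- **Grip openings:** The fingers stopped 0.5 to 2 mm below the nominal diameters (for example 34.3 mm on the 36 mm holders). The parts stayed held and level.

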